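# Weigh two buffer bottles and load the fuller one in the analyser

## Task

Two part-used, opaque buffer bottles stand on the bench: find the fuller one by standing them upright on opposite pans of the balance, each set down gently, and letting go of both until the balance has come to rest. Then load the heavier bottle upright in the well of the analyser, pressing it down past the spring fingers until you feel it come to rest on the stiff spring at the bottom, but do not force it; leave the lighter one standing on its pan and everything else where it is.

Things in the scene. Friction and masses are not known exactly. Their poses are not given: they have to be found in the camera images.
- bottle_1_mid (a point): White opaque round bottle with a paper band and a ribbed cap: straight body 50 mm in diameter up to 103 mm above its foot, then a shoulder and a cap 34 mm in diameter, 135 mm tall in all. This point is its centre, 67.5 mm above the foot; its z axis runs up the bottle. Mass between 130 and 280 g, not known beforehand.
- bottle_2_mid (a point): The other bottle, the same in looks, size and point (centre, 67.5 mm above the foot). Its mass also lies between 130 and 280 g and is not known beforehand: either bottle may be the heavier.
- balance: Two-pan trip balance, grey base 115 x 330 mm with its long side along its y axis; origin at the centre of its underside on the bench. The beam's pivot is 88 mm above the origin.
- beam (a joint): Tilt of the balance beam, rad: 0 is level, positive when the left pan is down, negative when the right pan is down, stops at +-0.075. It swings freely, with light damping; 3 g of difference is enough to bring it to a stop, and it takes 1 to 4 s to settle, longest when the two weights are nearly equal.
- pan_left: Flat round steel pan, 140 mm in diameter, on the +y side of the balance, 105 mm from its middle. Origin at the pan's pivot, 26 mm below its top face, on its centre line. The pan stays level and moves up and down by 8 mm either way as the beam tilts; when empty it floats near mid-height.
- pan_right: The same pan on the -y side of the balance. Origin at the pivot, 26 mm below the top face.
- analyser: Grey and white bench analyser, 200 mm (x) by 170 mm (y), 92 mm high, flat-topped and fixed to the bench; origin at the centre of its underside; screen on its -x side.
- well_mouth (a point): Centre of the mouth of the analyser's bottle well, level with its top deck. The well is round, 60 mm wide. Four steel spring fingers inside spread as a 50 mm bottle is pushed down, from about 5 to 18 mm below the deck (10 to 14 N), and below that rub on it with 6 to 11 N. At the bottom stands a rubber-topped spring rest whose unpressed top is somewhere between 28 and 52 mm below the deck: its height is set by a screw, differs each time and is not given.
- plunger (a joint): How far the spring rest in the well has been pushed in, m: 0 when no bottle bears on it. It is a stiff spring, 4 N per mm. A bottle is home when it bears on the rest and keeps it pushed in by more than 0.0004 (its own weight alone pushes it in by 0.0005); pushing it in beyond 0.003, 12 N on the rest besides the friction of the fingers, would damage it. This reading is noisy: feel for the rest.
- tape_roll: Roll of packing tape lying flat, 90 mm in diameter, 25 mm high. Bystander.
- kit_tray: Shallow steel tray 100 x 190 mm, 24 mm high, with vials and tubes. Bystander.
- marker_pen: Marker pen 135 mm long lying on the bench. Bystander.
- specimen_jar: Specimen jar with a screw lid, 66 mm in diameter, 67 mm tall. Bystander.
There are look-alikes about, which are no part of the job. Leave any black, blue or red look-alike of the part that bears bottle_2_mid alone.

How it is judged:
By the outcome, as a careful person would: the job done as asked, in the order asked, and still so for the second after the job is handed in, with the robot touching nothing.
It also fails if it takes over 72 s, if anything falls off the work surface, if the arm or the gripper's body presses on something with over 40 N, if the wrist force passes 120 N, or if a joint passes its speed limit or range.

## Robot

A 6-joint arm with a two-finger parallel gripper is mounted at the origin on the work surface. World frame = base frame: x ahead of the robot, y to its left, z up, the work surface at z = 0. Lengths are in mm, angles in rad, forces in N, time in s.
With the tool pointing down it reaches from about 350 to 1000 mm from the base axis. Payload 7.1 kg.
Tool frame: the origin (TCP) lies at the very end of the fingers, on their centre line; the grasp point (between the pads) lies 19 mm behind it (manip.grip_depth is the z of the grasp point in the tool frame, in mm); z points along the fingers, x is the direction in which the jaws open and shut, and the axes are right-handed (so a half turn about z gives the same grasp; the last joint's range is limited). The gripper opens to 85 mm and grips with 20 to 120 N. Pads are 22 mm wide; open, the fingers measure 114 mm over their backs; the gripper's body (76 mm by 85 mm) begins 54 mm behind the grasp point. The pads swing forward as they close: fully open they stand 13 mm farther back than shut.
Start: joints at [1.275, 0.423, 1.63, -0, 1.089, -0.019], TCP at [170.768, 601.202, 231.319] pointing down, gripper open.
Joint ranges: [-3, 3], [-0.9, 2.11], [0.09, 2.58], [-1.31, 4.45], [0.11, 2.69], [-2.54, 2.54]. Speed limits (rad/s): [2.39, 2.39, 3.01, 3.14, 3.14, 3.14].

## Interface

Orientations are given as a unit quaternion [w, x, y, z].
In Python, from rig import manip gives the robot as it stands.
- The arm moves only by the shell command python3 -m jog 'ROWS' [FORCE]. ROWS is JSON, a list of rows, each an object with "offset": the shift along the world's x, y, z as a fraction of full scale, a list of three; "angular": the turn, a rotation vector about the world's x, y, z as a fraction of full scale, a list of three; "grip": the opening, from 0 (shut) to 1 (fully open). In form: [{"offset": [dx, dy, dz], "angular": [rx, ry, rz], "grip": grip}, ...]. A call has 1 to 20 rows; each row is the pose to reach, as a shift and turn from the pose commanded when the call began; what a row does not reach only later rows make up. Full scale, the value 1, is 150 mm for a shift and pi/2 rad for a turn. A row lasts 1/12 s, in which the tool goes at most 41.7 mm and 7.16 degrees, less where a joint would pass 70% of its speed; a pose out of reach is approached as far as the arm can. A call with a number of a shift or a turn outside -1 to 1 is refused whole. A call with a gripper value outside its range is refused whole. The fingers move at their own pace and stop on an object; FORCE is the grip in N (left out, the last holds). Time passes only in rows, so rows that repeat a pose let the fingers close. It gives the time, the measured TCP pose, the force and the opening at its end, in the units of the state.
- manip.sense(): the state, without advancing time (a new reading comes with each control period).
- manip.camera(name): name is "scene" or "top" or "wrist"; returns a dict with "color" (400x640x3 uint8, blue, green, red), "z_map" (400x640 float32, mm along the optical axis (not along the pixel's ray), 0 where there is no reading), "K" (3x3 intrinsics, pixels), "D" ([k1, k2, p1, p2, k3] as OpenCV has them; the pictures are not rectified), "rvec" (rotation vector, rad) and "tvec" (3), from world to camera coordinates, as OpenCV has them. Camera axes: x right, y down, z forward; pixel columns grow to the right and rows downward; lengths in mm; the calibration is good to about 2 mm. A picture is of the moment at which its call begins.
- manip.job_done(): hands the job in, once; it reports no verdict.
The state is a dict: "time": time; "joints": joint angles; "qd": joint speeds; "tau": joint torques, N m; "position": TCP position; "orientation": TCP orientation; "wrist_force": force on the tool from outside, world axes, zero at the start; "ft_torque": the same for the moment, N m; "grip_width": finger opening in mm.
Only numpy, scipy, OpenCV 4.12 (cv2) and the standard library are available. Lean on these libraries where they do the work, as an engineer would, in place of code of your own. Each camera call takes 0.05 s, during which the arm holds its last target.

## Working session

There is one attempt and no reset: what is moved stays moved. The work goes in short steps, Python scripts to look and compute and a shell command to move; the robot and the scene stay as the last step left them, time stands still between calls to the robot, and variables do not carry over. Pictures are saved under pics/ and viewed, and the job is handed in when it is done.

```bash
ls; mkdir -p pics
python3 - <<'E'
from rig import manip
import cv2
print(manip.sense(), manip.grip_depth)
for n in("scene","top"):
    c=manip.camera(n); cv2.imwrite(f"pics/{n}0.png",c["color"]); print(n,c["K"],c["D"],c["rvec"],c["tvec"])
E
```

```text
pics
{'time': 0.0, 'joints': array([ 1.27498046e+00,  4.23826965e-01,  1.63070046e+00, -1.36808524e-05,
        1.08856211e+00, -1.90072909e-02]), 'qd': array([-1.21532028e-03,  8.30698597e-04,  6.70145963e-05,  2.93220087e-04,
        3.94649391e-04, -1.21748773e-03]), 'tau': array([ 2.02772011e-03, -5.57380629e+01, -2.81751966e+01,  1.57793174e-04,
        7.19049989e-03, -4.14142994e-05]), 'position': array([170.63012794, 600.69590504, 230.55022861]), 'orientation': array([ 4.44624019e-04,  7.97897325e-01,  6.02792915e-01, -6.02088693e-04]), 'wrist_force': array([-0.07576129, -0.41313561,  0.11299265]), 'ft_torque': array([ 0.01031988, -0.02056704, -0.00116344]), 'grip_width': 85.31667936310058} -18.700000000000003
scene [[377.94537967   0.         318.99398073]
 [  0.         377.94537967 195.35178519]
 [  0.           0.           1.        ]] [-0.04149056  0.          0.          0.          0.        ] [ 1.68900701  1.60392284 -0.78712928] [ -67.87429851 -274.14408107 1381.82901968]
top [[421.5435163    0.         326.22550254]
 [  0.         421.5435163  199.77379462]
 [  0.           0.           1.        ]] [-0.05936405  0.          0.          0.          0.        ] [ 2.10867784 -2.14892118  0.15949002] [  66.9326009   562.50763897 1008.87092583]
```

View pics/scene0.png

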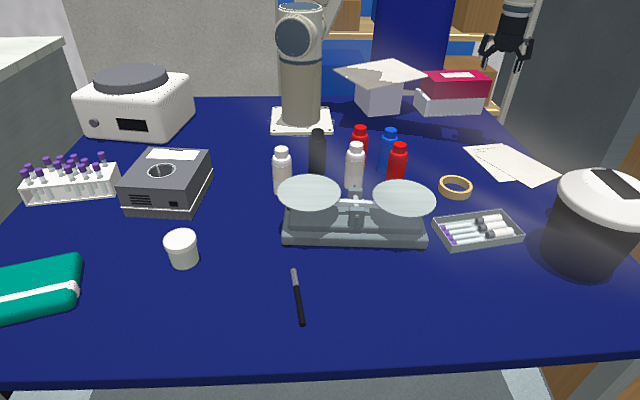

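View pics/top0.png

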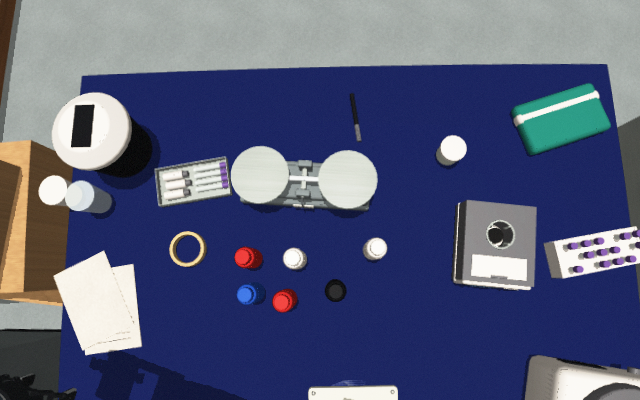

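The scene view shows two white bottles at (282,170) and (355,165), pans at (310,193) and (404,197), and the analyser well at (162,170). In the top view the white bottles are at (294,258) and (375,248), the pans at (260,176) and (348,180), and the well at (500,234). The look-alikes are red (247,258) and (284,301), blue (248,294) and black (335,290). The two white ones fit the description. I'll confirm with a crop and measure.

```bash
cat > h.py <<'E'
import numpy as np, cv2
from rig import manip
def ray(c,u,v):
    p=cv2.undistortPoints(np.array([[[u,v]]],float),c["K"],c["D"])[0,0]
    R=cv2.Rodrigues(np.array(c["rvec"],float))[0]; t=np.array(c["tvec"],float).ravel()
    return R,t,np.array([p[0],p[1],1.])
def at_z(c,u,v,z):
    R,t,d=ray(c,u,v); o=-R.T@t; w=R.T@d; return o+w*(z-o[2])/w[2]
def cloud(c):
    h,w=c["z_map"].shape; vv,uu=np.mgrid[0:h,0:w]
    pts=np.stack([uu,vv],-1).reshape(-1,1,2).astype(float)
    p=cv2.undistortPoints(pts,c["K"],c["D"])[:,0]
    R,t,_=ray(c,0,0); Z=c["z_map"].reshape(-1,1)
    P=(np.hstack([p,np.ones((len(p),1))])*Z-t)@R
    P[Z[:,0]==0]=np.nan
    return P.reshape(h,w,3)
def circ(xy):
    A=np.c_[2*xy,np.ones(len(xy))]; s=np.linalg.lstsq(A,(xy**2).sum(1),rcond=None)[0]
    return s[:2],np.sqrt(s[2]+s[:2]@s[:2])
E
python3 - <<'E'
from h import *
c=manip.camera("top"); P=cloud(c)
np.set_printoptions(precision=1,suppress=True)
for n,(u,v) in dict(bA=(294,258),bB=(375,248),panL=(260,176),panR=(348,180),well=(500,234),deck=(470,260),red1=(247,258),red2=(284,301),blue=(248,294),blk=(335,290),jar=(452,150),tape=(187,249)).items():
    print(n,P[v,u],at_z(c,u,v,{'b':135,'r':135}.get(n[0],100)))
# fits
def fit(u,v,r,z0,z1):
    s=P[v-r:v+r+1,u-r:u+r+1].reshape(-1,3); m=(s[:,2]>z0)&(s[:,2]<z1); s=s[m]
    hull=cv2.convexHull(s[:,:2].astype(np.float32))[:,0]; cc,R=cv2.minEnclosingCircle(s[:,:2].astype(np.float32))
    print(u,v,len(s),'mean',s.mean(0),'hullfit',circ(hull),'mec',cc,R)
fit(294,258,14,128,142);fit(375,248,14,128,142)
fit(260,176,34,108,135);fit(348,180,34,108,135)
crop=lambda a,b,d,e:cv2.resize(c["color"][b:e,a:d],None,fx=4,fy=4,interpolation=cv2.INTER_CUBIC)
cv2.imwrite("pics/c1.png",crop(220,140,400,285));cv2.imwrite("pics/c2.png",crop(440,190,560,300))
E
```

```text
bA [417.9 129.8 135.2] [417.9 129.8 135. ]
bB [436.8 -52.5 136.1] [436.9 -52.7 135. ]
panL [613.5 212.1 111.4] [616.1 214.1 100. ]
panR [598.3   3.3 116.3] [601.8   2.6 100. ]
well [ 467.8 -367.5   61.1] [ 464.9 -352.   100. ]
deck [ 406.1 -279.6   90.5] [ 406.  -276.5  100. ]
red1 [419.5 235.3 138.8] [419.6 236.1 135. ]
red2 [323.6 152.5 136.3] [323.5 152.7 135. ]
blue [339.9 232.8 136.5] [339.8 233.1 135. ]
blk [345.8  39.2 137.3] [345.7  39.2 135. ]
jar [ 680.9 -262.1   65.6] [ 671.1 -251.8  100. ]
tape [449.2 421.8  -1.9] [443.7 386.4 100. ]
294 258 184 mean [419.7 133.7 136.2] hullfit (array([419.6, 133.7]), np.float64(16.635331702517924)) mec (419.58203125, 133.75045776367188) 17.234304428100586
375 248 182 mean [439.3 -58.8 135.8] hullfit (array([439.2, -58.9]), np.float64(16.550648468268253)) mec (439.25628662109375, -58.716819763183594) 17.12793731689453
260 176 2567 mean [618.8 213.6 111.7] hullfit (array([619.4, 214. ]), np.float64(69.7248907538993)) mec (619.5541381835938, 213.8647003173828) 70.31912231445312
348 180 2713 mean [601.2   4.3 118.7] hullfit (array([602. ,   4.4]), np.float64(69.60448097209888)) mec (602.000244140625, 4.255059242248535) 70.24532318115234
```

View pics/c1.png

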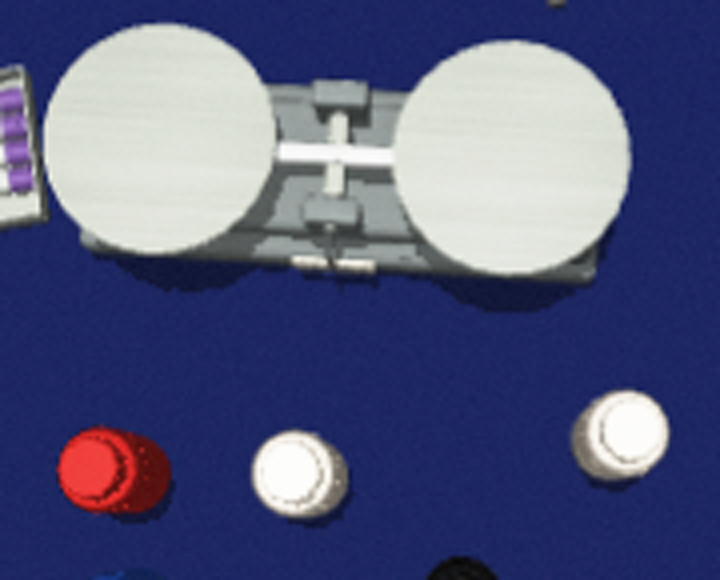

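View pics/c2.png

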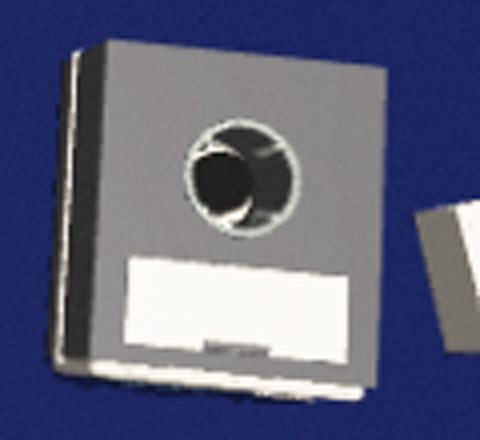

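The crops confirm two white, plain bottles. The ring of the well is centred at about (500.7,234.5) in the top image. Next I'll cross-check with the scene camera and move to the +y bottle (A).

```bash
python3 - <<'E'
from h import *
np.set_printoptions(precision=1,suppress=True)
c=manip.camera("top"); print('well top',at_z(c,500.7,234.5,92))
s=manip.camera("scene"); 
cv2.imwrite("pics/s1.png",cv2.resize(s["color"][125:225,110:450],None,fx=2.3,fy=2.3,interpolation=cv2.INTER_CUBIC))
cv2.imwrite("pics/s2.png",cv2.resize(s["color"][140:220,110:220],None,fx=7,fy=7,interpolation=cv2.INTER_CUBIC))
P=cloud(s)
for nm,(u,v) in dict(A=(355,150),B=(282,155)).items():
    q=P[v-12:v+12,u-12:u+12].reshape(-1,3); q=q[(q[:,2]>133)&(q[:,2]<138)]; print(nm,len(q),cv2.minEnclosingCircle(q[:,:2].astype(np.float32)))
E
python3 -m jog '[{"offset":[0.1,-0.18,0],"angular":[0,0,0],"grip":1},{"offset":[0.24,-0.44,0],"angular":[0,0,0],"grip":1},{"offset":[0.36,-0.68,0],"angular":[0,0,0],"grip":1},{"offset":[0.49,-0.92,0],"angular":[0,0,0],"grip":1}]' 40
python3 -m jog '[{"offset":[0.13,-0.24,0],"angular":[0,0,0],"grip":1},{"offset":[0.26,-0.48,0],"angular":[0,0,0],"grip":1},{"offset":[0.39,-0.72,0],"angular":[0,0,0],"grip":1},{"offset":[0.52,-0.97,0],"angular":[0,0,0],"grip":1}]'
```

```text
well top [ 464.3 -356.8   92. ]
A 51 ((422.84552001953125, 133.595703125), 16.109088897705078)
B 63 ((443.265869140625, -57.30646514892578), 16.801509857177734)
time: 0.58
position: [244.1, 462.0, 231.0]
orientation: [0.0, 0.798, 0.603, -0.0]
wrist_force: [0.4, -0.4, 0.8]
grip_width: 85.3
time: 0.92
position: [322.3, 317.0, 231.5]
orientation: [0.0, 0.798, 0.603, 0.0]
wrist_force: [1.5, -0.3, -0.1]
grip_width: 85.4
```

View pics/s2.png

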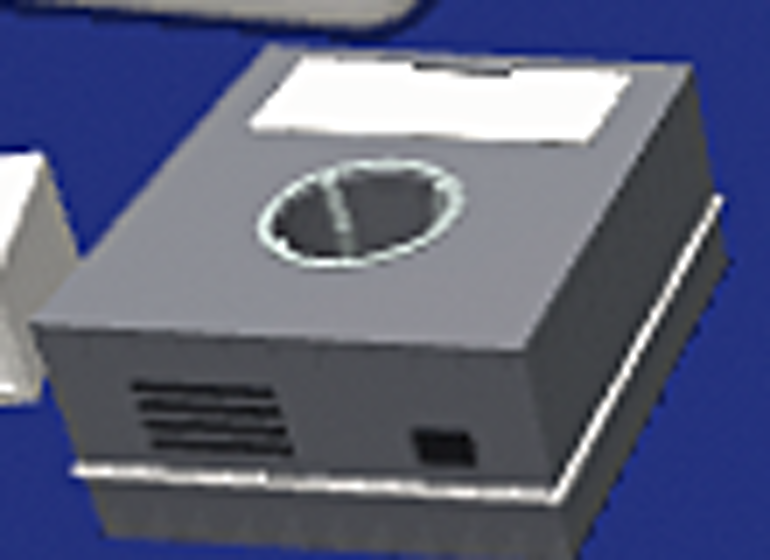

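The scene view puts the well ring at about (161.6,170.3). I'll carry on to A.

```bash
python3 - <<'E'
from h import *
s=manip.camera("scene"); print('well scene',at_z(s,161.6,170.3,92))
E
python3 -m jog '[{"offset":[0.13,-0.24,0],"angular":[0,0,0],"grip":1},{"offset":[0.25,-0.46,0],"angular":[0,0,0],"grip":1},{"offset":[0.36,-0.66,0],"angular":[0,0,0],"grip":1}]'
python3 -m jog '[{"offset":[0.1,-0.19,0],"angular":[0,0,0],"grip":1},{"offset":[0.2,-0.38,0],"angular":[0,0,0],"grip":1},{"offset":[0.27,-0.51,0],"angular":[0,0,0],"grip":1},{"offset":[0.298,-0.567,0],"angular":[0,0,0],"grip":1},{"offset":[0.298,-0.567,-0.06],"angular":[0,0,0],"grip":1},{"offset":[0.298,-0.567,-0.2],"angular":[0,0,0],"grip":1},{"offset":[0.298,-0.567,-0.25],"angular":[0,0,0],"grip":1}]'
python3 - <<'E'
from h import *
w=manip.camera("wrist"); cv2.imwrite("pics/w1.png",w["color"]); print(manip.sense()["position"])
s=manip.camera("scene"); cv2.imwrite("pics/s3.png",cv2.resize(s["color"][80:280,200:520],None,fx=2.4,fy=2.4))
E
```

```text
well scene [ 470.07334355 -353.47694494   92.        ]
time: 1.22
position: [376.2, 218.1, 231.5]
orientation: [0.0, 0.798, 0.603, 0.0]
wrist_force: [1.4, 0.7, 0.3]
grip_width: 85.2
time: 1.8
position: [418.9, 135.0, 191.7]
orientation: [-0.001, 0.798, 0.603, -0.001]
wrist_force: [-0.9, -0.6, -0.4]
grip_width: 85.5
[418.09759119 134.90768893 190.99429795]
```

View pics/w1.png

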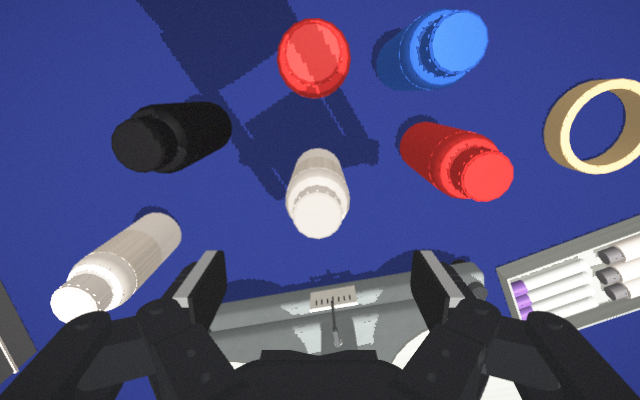

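View pics/s3.png

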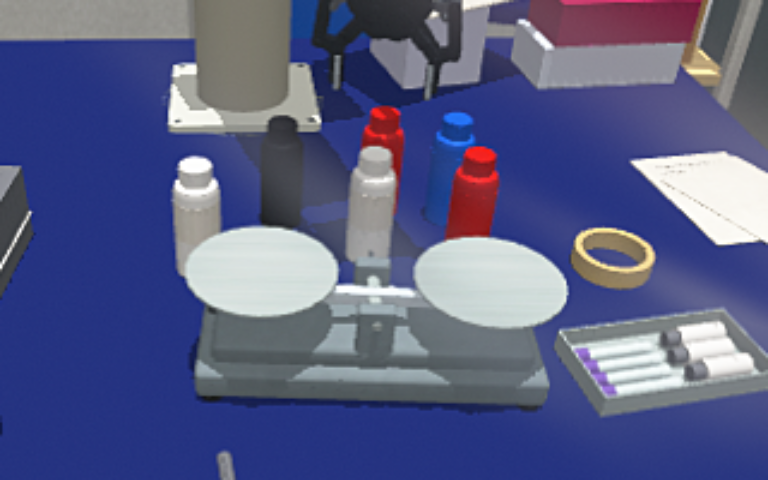

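The wrist view shows A's cap at (318,214), midway between the fingertips at (215,255) and (422,255). I'll measure it with the wrist camera as a third estimate.

Run:
```python
from h import *
w=manip.camera("wrist"); P=cloud(w)
q=P[180:245,280:360].reshape(-1,3); q=q[(q[:,2]>130)&(q[:,2]<141)]; print(len(q),q.mean(0),cv2.minEnclosingCircle(q[:,:2].astype(np.float32)))
q=P[265:330,40:130].reshape(-1,3); q=q[(q[:,2]>130)&(q[:,2]<141)]; print('B',len(q),q.mean(0),cv2.minEnclosingCircle(q[:,:2].astype(np.float32)))
print(manip.sense()["position"])
```

```text
1881 [419.51934684 133.40492968 134.88916159] ((420.6729431152344, 133.061767578125), 17.560136795043945)
B 1326 [436.15153168 -57.28718986 134.50711303] ((439.32012939453125, -58.934547424316406), 17.326448440551758)
[419.41573288 135.27608753 193.06858871]
```

```bash
python3 -m jog '[{"offset":[0,0,-0.1],"angular":[0,0,0],"grip":1},{"offset":[0,0,-0.3],"angular":[0,0,0],"grip":1},{"offset":[0,0,-0.5],"angular":[0,0,0],"grip":1},{"offset":[0,0,-0.7],"angular":[0,0,0],"grip":1},{"offset":[0,0,-0.8],"angular":[0,0,0],"grip":1},{"offset":[0,0,-0.832],"angular":[0,0,0],"grip":1},{"offset":[0,0,-0.832],"angular":[0,0,0],"grip":0.75},{"offset":[0,0,-0.832],"angular":[0,0,0],"grip":0.65},{"offset":[0,0,-0.832],"angular":[0,0,0],"grip":0.55},{"offset":[0,0,-0.832],"angular":[0,0,0],"grip":0.4},{"offset":[0,0,-0.832],"angular":[0,0,0],"grip":0.4},{"offset":[0,0,-0.832],"angular":[0,0,0],"grip":0.4}]' 40
python3 - <<'E'
from h import *
w=manip.camera("wrist"); cv2.imwrite("pics/w2.png",w["color"]); print(manip.sense())
E
```

```text
time: 2.95
position: [421.6, 134.9, 70.5]
orientation: [0.001, 0.798, 0.603, 0.001]
wrist_force: [-1.1, -1.5, 8.0]
grip_width: 48.9
{'time': 3.0, 'joints': array([ 2.82863551e-01,  4.45615521e-01,  2.12051497e+00, -7.94348233e-05,
        5.72513701e-01, -1.01106003e+00]), 'qd': array([-0.00128548,  0.00229407, -0.00020226,  0.00012112, -0.00128343,
       -0.00058446]), 'tau': array([ 3.54935098e-01, -4.00114274e+01, -1.35838491e+01,  9.54734464e-02,
       -3.36331269e-01,  8.57161969e-03]), 'position': array([421.56540773, 134.91001542,  70.53240244]), 'orientation': array([5.45135424e-04, 7.97897835e-01, 6.02790902e-01, 1.36990718e-03]), 'wrist_force': array([-1.14078303, -1.01668992,  6.94965026]), 'ft_torque': array([-0.1164539 ,  0.15577743, -0.00642487]), 'grip_width': 49.222726844853895}
```

View pics/w2.png

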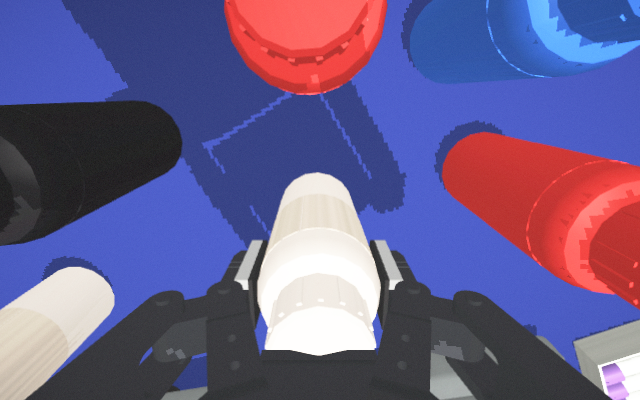

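The bottle is gripped (49 mm opening, camera shows it between the pads). Lifting it and weighing roughly at the wrist.

```bash
python3 -m jog '[{"offset":[0,0,0.04],"angular":[0,0,0],"grip":0.4},{"offset":[0,0,0.15],"angular":[0,0,0],"grip":0.4},{"offset":[0,0,0.35],"angular":[0,0,0],"grip":0.4},{"offset":[0,0,0.55],"angular":[0,0,0],"grip":0.4},{"offset":[0,0,0.75],"angular":[0,0,0],"grip":0.4},{"offset":[0,0,0.9],"angular":[0,0,0],"grip":0.4},{"offset":[0,0,0.97],"angular":[0,0,0],"grip":0.4},{"offset":[0,0,1],"angular":[0,0,0],"grip":0.4},{"offset":[0,0,1],"angular":[0,0,0],"grip":0.4},{"offset":[0,0,1],"angular":[0,0,0],"grip":0.4}]'
python3 - <<'E'
from h import *
np.set_printoptions(precision=3,suppress=True)
for i in range(3):
    c=manip.camera("scene"); s=manip.sense(); print(s["wrist_force"],s["position"],s["grip_width"])
P=cloud(c)
q=P[170:225,270:345].reshape(-1,3); q=q[(q[:,2]>105)&(q[:,2]<126)&(q[:,1]<90)];print('R',q.mean(0),cv2.minEnclosingCircle(q[:,:2].astype(np.float32)))
q=P[170:225,370:440].reshape(-1,3); q=q[(q[:,2]>105)&(q[:,2]<126)&(q[:,1]>135)];print('L',q.mean(0),cv2.minEnclosingCircle(q[:,:2].astype(np.float32)))
cv2.imwrite("pics/s4.png",c["color"])
E
```

```text
time: 3.83
position: [420.0, 134.5, 218.8]
orientation: [-0.0, 0.798, 0.603, -0.0]
wrist_force: [-0.3, -0.2, -1.1]
grip_width: 49.1
[-0.481  0.257 -1.486] [419.743 134.421 218.323] 49.10495175682543
[ 0.026  0.914 -1.759] [419.654 134.371 218.054] 48.72120045179927
[ 0.021 -0.069 -2.34 ] [419.707 134.41  217.971] 49.14792859363683
R [609.345   4.72  114.703] ((603.7793579101562, 5.568063735961914), 71.84312438964844)
L [626.938 212.651 111.565] ((622.3826293945312, 213.60427856445312), 70.91862487792969)
```

View pics/s4.png

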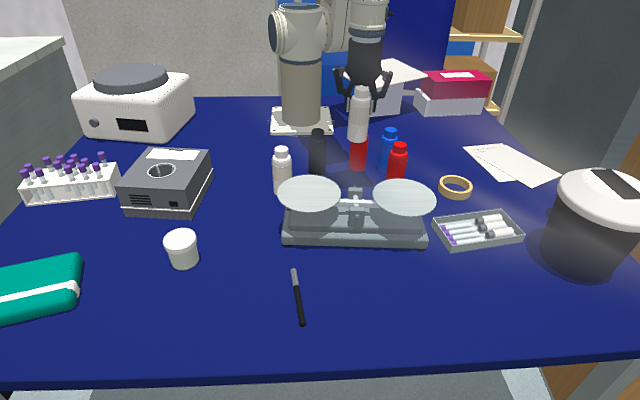

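The scene view shows the bottle held upright at (358,115), with both pans empty at (310,193) and (404,197). Both cameras put pan L at about (621,214) and pan R at about (603,5). Moving to the left pan.

```bash
python3 -m jog '[{"offset":[0.04,0.016,0],"angular":[0,0,0],"grip":0.4},{"offset":[0.14,0.056,0],"angular":[0,0,0],"grip":0.4},{"offset":[0.3,0.12,0],"angular":[0,0,0],"grip":0.4},{"offset":[0.48,0.193,0],"angular":[0,0,0],"grip":0.4},{"offset":[0.66,0.265,0],"angular":[0,0,0],"grip":0.4},{"offset":[0.85,0.34,0],"angular":[0,0,0],"grip":0.4}]'
python3 -m jog '[{"offset":[0.18,0.073,0],"angular":[0,0,0],"grip":0.4},{"offset":[0.32,0.13,0],"angular":[0,0,0],"grip":0.4},{"offset":[0.42,0.17,0],"angular":[0,0,0],"grip":0.4},{"offset":[0.47,0.19,0],"angular":[0,0,0],"grip":0.4},{"offset":[0.483,0.195,0],"angular":[0,0,0],"grip":0.4},{"offset":[0.483,0.195,-0.03],"angular":[0,0,0],"grip":0.4},{"offset":[0.483,0.195,-0.1],"angular":[0,0,0],"grip":0.4},{"offset":[0.483,0.195,-0.17],"angular":[0,0,0],"grip":0.4},{"offset":[0.483,0.195,-0.2],"angular":[0,0,0],"grip":0.4},{"offset":[0.483,0.195,-0.2],"angular":[0,0,0],"grip":0.4},{"offset":[0.483,0.195,-0.2],"angular":[0,0,0],"grip":0.4}]'
python3 - <<'E'
from h import *
np.set_printoptions(precision=2,suppress=True)
f=[]
for i in range(3):
    c=manip.camera("scene"); s=manip.sense(); f.append(s["wrist_force"])
print(np.mean(f,0),s["position"])
cv2.imwrite("pics/s5.png",cv2.resize(c["color"][100:260,240:480],None,fx=3,fy=3,interpolation=cv2.INTER_CUBIC))
E
```

```text
time: 4.48
position: [549.1, 186.1, 218.0]
orientation: [-0.0, 0.798, 0.603, -0.001]
wrist_force: [0.3, 0.4, -1.8]
grip_width: 49.0
time: 5.4
position: [619.8, 214.6, 188.4]
orientation: [-0.0, 0.798, 0.603, -0.001]
wrist_force: [0.4, 0.9, -1.6]
grip_width: 49.4
[ 0.19 -0.3  -1.94] [620.7  214.92 189.59]
```

View pics/s5.png

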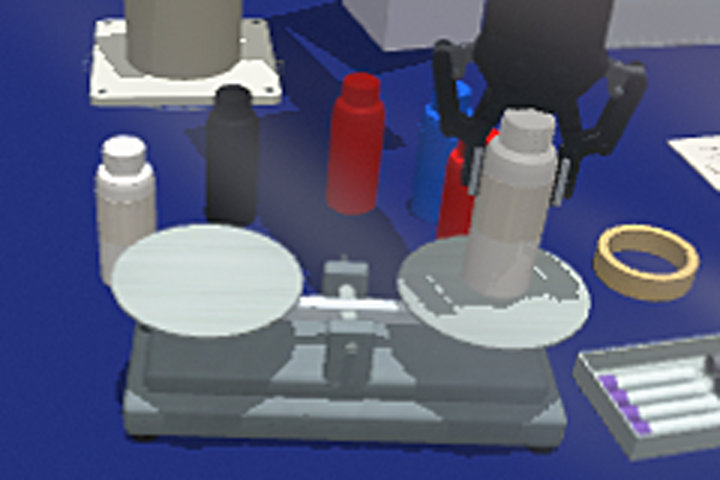

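Bottle A hangs over pan L, its foot about 8 mm above the pan at crop (497,292). Lowering slowly.

```bash
python3 -m jog '[{"offset":[0,0,-0.02],"angular":[0,0,0],"grip":0.4},{"offset":[0,0,-0.035],"angular":[0,0,0],"grip":0.4},{"offset":[0,0,-0.045],"angular":[0,0,0],"grip":0.4},{"offset":[0,0,-0.055],"angular":[0,0,0],"grip":0.4},{"offset":[0,0,-0.065],"angular":[0,0,0],"grip":0.4},{"offset":[0,0,-0.07],"angular":[0,0,0],"grip":0.4},{"offset":[0,0,-0.075],"angular":[0,0,0],"grip":0.4},{"offset":[0,0,-0.075],"angular":[0,0,0],"grip":0.4}]'
python3 - <<'E'
from h import *
np.set_printoptions(precision=2,suppress=True)
f=[]
for i in range(2):
    c=manip.camera("scene"); s=manip.sense(); f.append(s["wrist_force"])
print(np.mean(f,0),s["position"])
P=cloud(c)
q=P[170:225,270:335].reshape(-1,3); q=q[(q[:,2]>100)&(q[:,2]<130)&(q[:,1]<90)];print('R',q.mean(0))
q=P[170:225,400:440].reshape(-1,3); q=q[(q[:,2]>95)&(q[:,2]<126)&(q[:,1]>135)];print('L',q.mean(0))
E
```

```text
time: 6.22
position: [620.3, 214.8, 177.5]
orientation: [-0.0, 0.798, 0.603, -0.0]
wrist_force: [-0.6, -0.1, -2.2]
grip_width: 48.7
[ 0.63  0.19 -1.57] [620.43 214.86 177.75]
R [609.36   1.97 120.31]
L [648.16 237.85 107.31]
```

```bash
python3 -m jog '[{"offset":[0,0,-0.005],"angular":[0,0,0],"grip":0.4},{"offset":[0,0,-0.01],"angular":[0,0,0],"grip":0.4},{"offset":[0,0,-0.014],"angular":[0,0,0],"grip":0.4},{"offset":[0,0,-0.014],"angular":[0,0,0],"grip":0.4}]'
python3 - <<'E'
from h import *
np.set_printoptions(precision=2,suppress=True)
f=[]
for i in range(3):
    c=manip.camera("scene"); s=manip.sense(); f.append(s["wrist_force"])
print(np.mean(f,0),s["position"])
P=cloud(c)
q=P[170:225,270:335].reshape(-1,3); q=q[(q[:,2]>100)&(q[:,2]<130)&(q[:,1]<90)];print('R',q.mean(0))
q=P[170:225,400:440].reshape(-1,3); q=q[(q[:,2]>95)&(q[:,2]<126)&(q[:,1]>135)];print('L',q.mean(0))
E
```

```text
time: 6.65
position: [620.9, 214.8, 176.7]
orientation: [0.0, 0.798, 0.603, 0.001]
wrist_force: [-0.7, -1.1, 4.2]
grip_width: 49.1
[-1.29 -0.92  5.34] [620.84 214.84 176.61]
R [609.48   1.94 121.02]
L [648.29 237.71 106.64]
```

Contact: +5 N at the stop, foot at about 106. I'll ease off and release.

```bash
python3 -m jog '[{"offset":[0,0,0.004],"angular":[0,0,0],"grip":0.4},{"offset":[0,0,0.004],"angular":[0,0,0],"grip":0.6},{"offset":[0,0,0.004],"angular":[0,0,0],"grip":0.7},{"offset":[0,0,0.004],"angular":[0,0,0],"grip":0.85},{"offset":[0,0,0.004],"angular":[0,0,0],"grip":1},{"offset":[0,0,0.004],"angular":[0,0,0],"grip":1},{"offset":[0,0,0.004],"angular":[0,0,0],"grip":1}]'
python3 - <<'E'
from h import *
np.set_printoptions(precision=2,suppress=True)
w=manip.camera("wrist");c=manip.camera("scene"); s=manip.sense(); print(s["wrist_force"],s["position"],s["grip_width"])
cv2.imwrite("pics/w6.png",w["color"])
cv2.imwrite("pics/s6.png",cv2.resize(c["color"][100:260,240:480],None,fx=3,fy=3,interpolation=cv2.INTER_CUBIC))
E
```

```text
time: 7.38
position: [620.4, 214.9, 176.1]
orientation: [-0.0, 0.798, 0.603, -0.0]
wrist_force: [0.3, -0.0, 0.0]
grip_width: 85.5
[-0.1  -0.05 -0.02] [620.39 214.88 176.21] 85.5008173762609
```

View pics/s6.png

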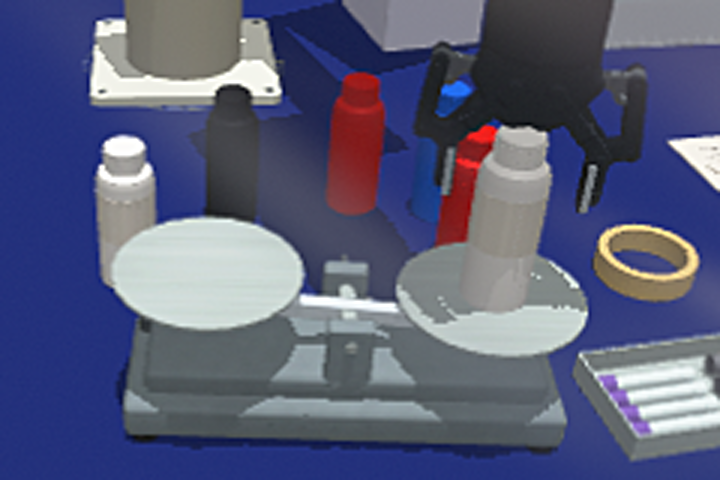

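View pics/w6.png

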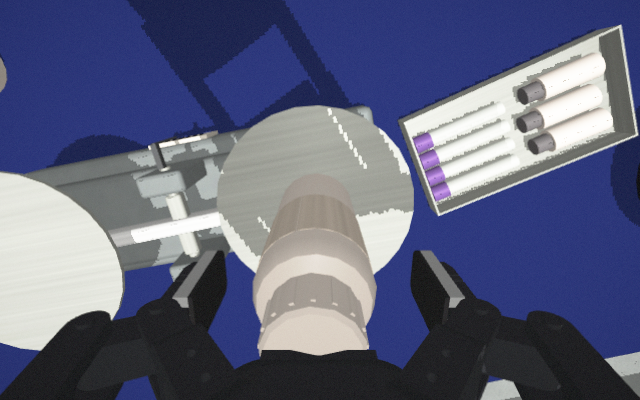

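A stands upright on pan L, which is down at its stop, and the fingers are clear on both sides. Moving to B.

```bash
python3 -m jog '[{"offset":[0,0,0.05],"angular":[0,0,0],"grip":1},{"offset":[0,0,0.2],"angular":[0,0,0],"grip":1},{"offset":[0,0,0.38],"angular":[0,0,0],"grip":1},{"offset":[0,0,0.5],"angular":[0,0,0],"grip":1},{"offset":[0,0,0.55],"angular":[0,0,0],"grip":1},{"offset":[-0.06,-0.09,0.55],"angular":[0,0,0],"grip":1},{"offset":[-0.18,-0.27,0.55],"angular":[0,0,0],"grip":1},{"offset":[-0.32,-0.48,0.55],"angular":[0,0,0],"grip":1},{"offset":[-0.46,-0.69,0.55],"angular":[0,0,0],"grip":1},{"offset":[-0.6,-0.9,0.55],"angular":[0,0,0],"grip":1}]'
python3 -m jog '[{"offset":[-0.14,-0.21,0],"angular":[0,0,0],"grip":1},{"offset":[-0.28,-0.42,0],"angular":[0,0,0],"grip":1},{"offset":[-0.42,-0.63,0],"angular":[0,0,0],"grip":1},{"offset":[-0.53,-0.8,0],"angular":[0,0,0],"grip":1},{"offset":[-0.59,-0.89,0],"angular":[0,0,0],"grip":1},{"offset":[-0.607,-0.916,-0.05],"angular":[0,0,0],"grip":1},{"offset":[-0.607,-0.916,-0.2],"angular":[0,0,0],"grip":1},{"offset":[-0.607,-0.916,-0.36],"angular":[0,0,0],"grip":1},{"offset":[-0.607,-0.916,-0.43],"angular":[0,0,0],"grip":1},{"offset":[-0.607,-0.916,-0.435],"angular":[0,0,0],"grip":1},{"offset":[-0.607,-0.916,-0.435],"angular":[0,0,0],"grip":1}]'
python3 - <<'E'
from h import *
w=manip.camera("wrist"); P=cloud(w); cv2.imwrite("pics/w7.png",w["color"])
q=P[160:260,270:370].reshape(-1,3); q=q[(q[:,2]>130)&(q[:,2]<141)]; print(len(q),q.mean(0),cv2.minEnclosingCircle(q[:,:2].astype(np.float32)))
print(manip.sense()["position"])
E
```

```text
time: 8.32
position: [528.9, 78.8, 258.3]
orientation: [-0.0, 0.798, 0.603, -0.0]
wrist_force: [0.1, -0.7, 0.7]
grip_width: 85.5
time: 9.23
position: [439.2, -57.1, 192.7]
orientation: [-0.001, 0.798, 0.603, -0.001]
wrist_force: [0.0, 0.2, 0.8]
grip_width: 85.4
1867 [439.34047228 -59.73499062 134.89966948] ((440.3184814453125, -60.01319885253906), 17.702829360961914)
[439.76833988 -57.18938205 193.50611794]
```

View pics/w7.png

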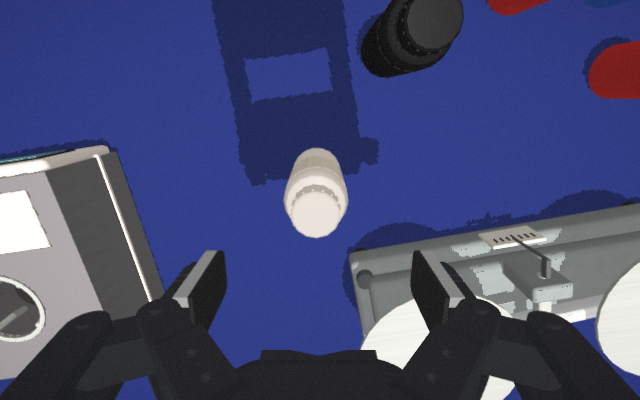

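B's cap at (316,213) is centred between the fingers, so I'm descending to grip it.

```bash
python3 -m jog '[{"offset":[0,0,-0.1],"angular":[0,0,0],"grip":1},{"offset":[0,0,-0.3],"angular":[0,0,0],"grip":1},{"offset":[0,0,-0.5],"angular":[0,0,0],"grip":1},{"offset":[0,0,-0.7],"angular":[0,0,0],"grip":1},{"offset":[0,0,-0.8],"angular":[0,0,0],"grip":1},{"offset":[0,0,-0.83],"angular":[0,0,0],"grip":1},{"offset":[0,0,-0.83],"angular":[0,0,0],"grip":0.75},{"offset":[0,0,-0.83],"angular":[0,0,0],"grip":0.65},{"offset":[0,0,-0.83],"angular":[0,0,0],"grip":0.55},{"offset":[0,0,-0.83],"angular":[0,0,0],"grip":0.4},{"offset":[0,0,-0.83],"angular":[0,0,0],"grip":0.4},{"offset":[0,0,-0.83],"angular":[0,0,0],"grip":0.4}]' 40
python3 -m jog '[{"offset":[0,0,0.04],"angular":[0,0,0],"grip":0.4},{"offset":[0,0,0.15],"angular":[0,0,0],"grip":0.4},{"offset":[0,0,0.35],"angular":[0,0,0],"grip":0.4},{"offset":[0,0,0.55],"angular":[0,0,0],"grip":0.4},{"offset":[0,0,0.75],"angular":[0,0,0],"grip":0.4},{"offset":[0,0,0.9],"angular":[0,0,0],"grip":0.4},{"offset":[0,0,0.97],"angular":[0,0,0],"grip":0.4},{"offset":[0,0,1],"angular":[0,0,0],"grip":0.4},{"offset":[0,0,1],"angular":[0,0,0],"grip":0.4},{"offset":[0,0,1],"angular":[0,0,0],"grip":0.4},{"offset":[0,0,1],"angular":[0,0,0],"grip":0.4},{"offset":[0,0,1],"angular":[0,0,0],"grip":0.4}]'
python3 - <<'E'
from h import *
np.set_printoptions(precision=3,suppress=True)
for i in range(3):
    c=manip.camera("scene"); s=manip.sense(); print(s["wrist_force"],s["position"],s["grip_width"])
cv2.imwrite("pics/s8.png",cv2.resize(c["color"][60:260,220:480],None,fx=3,fy=3,interpolation=cv2.INTER_CUBIC))
E
```

```text
time: 10.28
position: [440.7, -57.9, 70.6]
orientation: [0.001, 0.798, 0.603, 0.001]
wrist_force: [-0.7, -1.3, 7.4]
grip_width: 49.1
time: 11.28
position: [438.6, -57.4, 218.0]
orientation: [-0.001, 0.798, 0.603, -0.001]
wrist_force: [-0.1, -0.6, -2.6]
grip_width: 49.0
[ 0.186 -0.048 -3.024] [438.722 -57.446 218.032] 48.448070124939555
[-0.249  0.331 -3.466] [438.872 -57.462 218.164] 48.94662484707539
[ 0.458  0.646 -1.418] [438.978 -57.486 218.283] 48.71712252578455
```

View pics/s8.png

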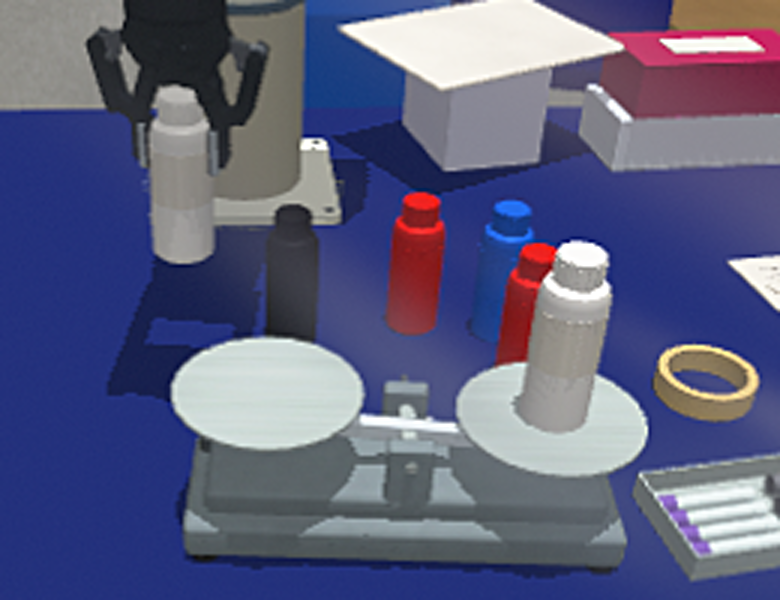

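B is held at crop (180,180), and A still stands on the lowered pan L. Taking B to pan R.

```bash
python3 -m jog '[{"offset":[0.04,0.016,0],"angular":[0,0,0],"grip":0.4},{"offset":[0.14,0.054,0],"angular":[0,0,0],"grip":0.4},{"offset":[0.28,0.109,0],"angular":[0,0,0],"grip":0.4},{"offset":[0.42,0.163,0],"angular":[0,0,0],"grip":0.4},{"offset":[0.56,0.218,0],"angular":[0,0,0],"grip":0.4},{"offset":[0.7,0.272,0],"angular":[0,0,0],"grip":0.4}]'
python3 -m jog '[{"offset":[0.13,0.051,0],"angular":[0,0,0],"grip":0.4},{"offset":[0.25,0.097,0],"angular":[0,0,0],"grip":0.4},{"offset":[0.33,0.129,0],"angular":[0,0,0],"grip":0.4},{"offset":[0.375,0.146,0],"angular":[0,0,0],"grip":0.4},{"offset":[0.387,0.151,0],"angular":[0,0,0],"grip":0.4},{"offset":[0.387,0.151,-0.03],"angular":[0,0,0],"grip":0.4},{"offset":[0.387,0.151,-0.08],"angular":[0,0,0],"grip":0.4},{"offset":[0.387,0.151,-0.12],"angular":[0,0,0],"grip":0.4},{"offset":[0.387,0.151,-0.135],"angular":[0,0,0],"grip":0.4},{"offset":[0.387,0.151,-0.135],"angular":[0,0,0],"grip":0.4},{"offset":[0.387,0.151,-0.135],"angular":[0,0,0],"grip":0.4}]'
python3 - <<'E'
from h import *
np.set_printoptions(precision=2,suppress=True)
f=[]
for i in range(4):
    c=manip.camera("scene"); s=manip.sense(); f.append(s["wrist_force"])
print(np.mean(f,0),s["position"])
cv2.imwrite("pics/s9.png",cv2.resize(c["color"][100:260,240:480],None,fx=3,fy=3,interpolation=cv2.INTER_CUBIC))
E
```

```text
time: 11.93
position: [545.7, -16.1, 218.7]
orientation: [-0.0, 0.798, 0.603, -0.0]
wrist_force: [0.1, 1.0, -1.7]
grip_width: 49.1
time: 12.85
position: [602.0, 5.7, 198.5]
orientation: [-0.0, 0.798, 0.603, -0.0]
wrist_force: [-1.2, -0.0, -2.4]
grip_width: 48.8
[ 0.16 -0.12 -2.98] [602.6    5.85 199.15]
```

View pics/s9.png

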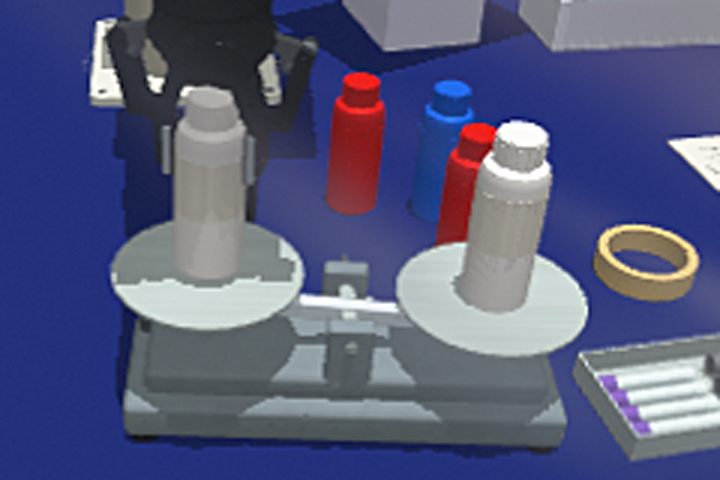

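```bash
python3 -m jog '[{"offset":[0,0,-0.015],"angular":[0,0,0],"grip":0.4},{"offset":[0,0,-0.03],"angular":[0,0,0],"grip":0.4},{"offset":[0,0,-0.037],"angular":[0,0,0],"grip":0.4},{"offset":[0,0,-0.044],"angular":[0,0,0],"grip":0.4},{"offset":[0,0,-0.051],"angular":[0,0,0],"grip":0.4},{"offset":[0,0,-0.058],"angular":[0,0,0],"grip":0.4},{"offset":[0,0,-0.065],"angular":[0,0,0],"grip":0.4},{"offset":[0,0,-0.073],"angular":[0,0,0],"grip":0.4},{"offset":[0,0,-0.081],"angular":[0,0,0],"grip":0.4},{"offset":[0,0,-0.089],"angular":[0,0,0],"grip":0.4},{"offset":[0,0,-0.096],"angular":[0,0,0],"grip":0.4},{"offset":[0,0,-0.096],"angular":[0,0,0],"grip":0.4},{"offset":[0,0,-0.096],"angular":[0,0,0],"grip":0.4}]'
python3 - <<'E'
from h import *
np.set_printoptions(precision=2,suppress=True)
f=[]
for i in range(3):
    c=manip.camera("scene"); s=manip.sense(); f.append(s["wrist_force"])
print(np.mean(f,0),s["position"])
cv2.imwrite("pics/s10.png",cv2.resize(c["color"][100:260,240:480],None,fx=3,fy=3,interpolation=cv2.INTER_CUBIC))
E
```

```text
time: 14.13
position: [602.4, 5.9, 184.3]
orientation: [0.0, 0.798, 0.603, -0.0]
wrist_force: [-0.5, -0.4, -0.6]
grip_width: 48.6
[-0.44 -1.02 -0.67] [602.44   5.92 184.42]
```

View pics/s10.png

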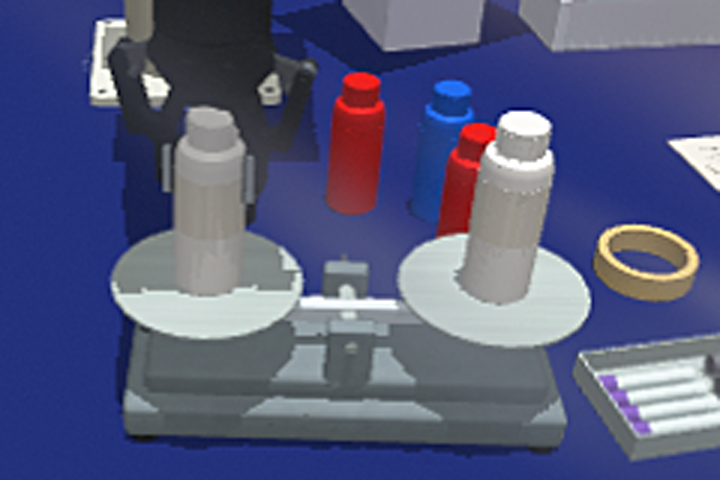

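The beam is now about level, with B bearing on pan R. The wrist still carries about 0.7 N, which suggests B is heavier. I'll follow the pan down to near its stop and release there.

```bash
python3 -m jog '[{"offset":[0,0,-0.008],"angular":[0,0,0],"grip":0.4},{"offset":[0,0,-0.016],"angular":[0,0,0],"grip":0.4},{"offset":[0,0,-0.024],"angular":[0,0,0],"grip":0.4},{"offset":[0,0,-0.032],"angular":[0,0,0],"grip":0.4},{"offset":[0,0,-0.04],"angular":[0,0,0],"grip":0.4},{"offset":[0,0,-0.046],"angular":[0,0,0],"grip":0.4},{"offset":[0,0,-0.05],"angular":[0,0,0],"grip":0.4},{"offset":[0,0,-0.05],"angular":[0,0,0],"grip":0.4},{"offset":[0,0,-0.05],"angular":[0,0,0],"grip":0.4}]'
```

```text
time: 15.03
position: [602.5, 6.1, 176.9]
orientation: [-0.0, 0.798, 0.603, 0.0]
wrist_force: [0.5, 1.3, -0.3]
grip_width: 49.1
```

Releasing.

```bash
python3 -m jog '[{"offset":[0,0,-0.001],"angular":[0,0,0],"grip":0.55},{"offset":[0,0,-0.001],"angular":[0,0,0],"grip":0.65},{"offset":[0,0,-0.001],"angular":[0,0,0],"grip":0.75},{"offset":[0,0,-0.001],"angular":[0,0,0],"grip":0.9},{"offset":[0,0,-0.001],"angular":[0,0,0],"grip":1},{"offset":[0,0,-0.001],"angular":[0,0,0],"grip":1},{"offset":[0,0,-0.001],"angular":[0,0,0],"grip":1},{"offset":[0,0,-0.001],"angular":[0,0,0],"grip":1}]'
python3 - <<'E'
from h import *
c=manip.camera("scene"); w=manip.camera("wrist")
cv2.imwrite("pics/s11.png",cv2.resize(c["color"][100:260,240:480],None,fx=3,fy=3,interpolation=cv2.INTER_CUBIC))
cv2.imwrite("pics/w11.png",w["color"])
E
```

```text
time: 15.7
position: [602.4, 5.9, 176.7]
orientation: [0.0, 0.798, 0.603, -0.0]
wrist_force: [-0.0, -0.6, 0.2]
grip_width: 85.2
```

View pics/s11.png

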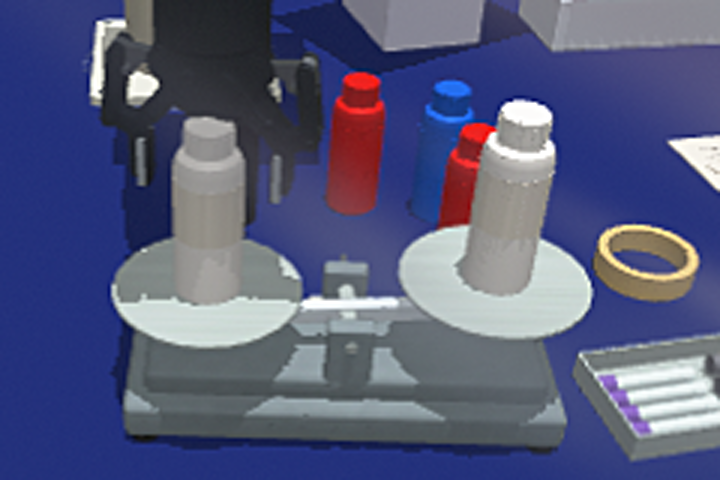

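View pics/w11.png

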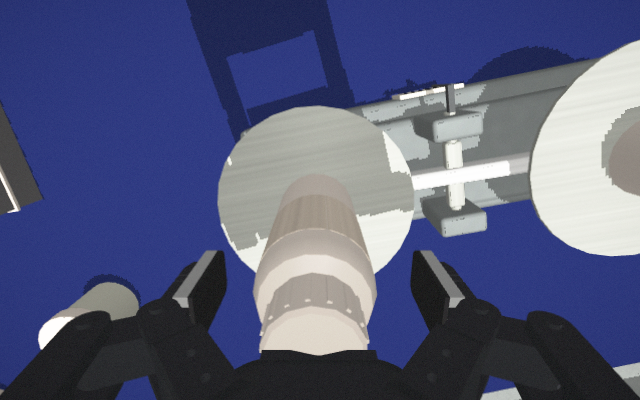

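B is released, the fingers are clear and the beam is tipping to the right. I'll wait for it to rest.

```bash
cat > m.py <<'E'
from h import *
np.set_printoptions(precision=2,suppress=True)
c=manip.camera("scene"); P=cloud(c)
q=P[170:225,270:345].reshape(-1,3); q=q[(q[:,2]>95)&(q[:,2]<130)&(q[:,1]<80)&(q[:,0]>610)];print('R',np.median(q[:,2]))
q=P[170:225,372:440].reshape(-1,3); q=q[(q[:,2]>95)&(q[:,2]<130)&(q[:,1]>140)&(q[:,0]>630)];print('L',np.median(q[:,2]))
s=manip.sense(); print(s["time"],s["wrist_force"])
E
python3 m.py
python3 -m jog '[{"offset":[0,0,0],"angular":[0,0,0],"grip":1},{"offset":[0,0,0],"angular":[0,0,0],"grip":1},{"offset":[0,0,0],"angular":[0,0,0],"grip":1},{"offset":[0,0,0],"angular":[0,0,0],"grip":1},{"offset":[0,0,0],"angular":[0,0,0],"grip":1},{"offset":[0,0,0],"angular":[0,0,0],"grip":1},{"offset":[0,0,0],"angular":[0,0,0],"grip":1},{"offset":[0,0,0],"angular":[0,0,0],"grip":1},{"offset":[0,0,0],"angular":[0,0,0],"grip":1},{"offset":[0,0,0],"angular":[0,0,0],"grip":1},{"offset":[0,0,0],"angular":[0,0,0],"grip":1},{"offset":[0,0,0],"angular":[0,0,0],"grip":1},{"offset":[0,0,0],"angular":[0,0,0],"grip":1},{"offset":[0,0,0],"angular":[0,0,0],"grip":1},{"offset":[0,0,0],"angular":[0,0,0],"grip":1},{"offset":[0,0,0],"angular":[0,0,0],"grip":1},{"offset":[0,0,0],"angular":[0,0,0],"grip":1},{"offset":[0,0,0],"angular":[0,0,0],"grip":1}]'
python3 m.py
python3 -m jog '[{"offset":[0,0,0],"angular":[0,0,0],"grip":1},{"offset":[0,0,0],"angular":[0,0,0],"grip":1},{"offset":[0,0,0],"angular":[0,0,0],"grip":1},{"offset":[0,0,0],"angular":[0,0,0],"grip":1},{"offset":[0,0,0],"angular":[0,0,0],"grip":1},{"offset":[0,0,0],"angular":[0,0,0],"grip":1},{"offset":[0,0,0],"angular":[0,0,0],"grip":1},{"offset":[0,0,0],"angular":[0,0,0],"grip":1},{"offset":[0,0,0],"angular":[0,0,0],"grip":1},{"offset":[0,0,0],"angular":[0,0,0],"grip":1},{"offset":[0,0,0],"angular":[0,0,0],"grip":1},{"offset":[0,0,0],"angular":[0,0,0],"grip":1},{"offset":[0,0,0],"angular":[0,0,0],"grip":1},{"offset":[0,0,0],"angular":[0,0,0],"grip":1},{"offset":[0,0,0],"angular":[0,0,0],"grip":1},{"offset":[0,0,0],"angular":[0,0,0],"grip":1},{"offset":[0,0,0],"angular":[0,0,0],"grip":1},{"offset":[0,0,0],"angular":[0,0,0],"grip":1}]'
python3 m.py
python3 - <<'E'
from h import *
c=manip.camera("scene")
cv2.imwrite("pics/s12.png",cv2.resize(c["color"][100:260,240:480],None,fx=3,fy=3,interpolation=cv2.INTER_CUBIC))
t=manip.camera("top"); P=cloud(t)
cv2.imwrite("pics/t12.png",cv2.resize(t["color"][130:300,220:560],None,fx=2.3,fy=2.3,interpolation=cv2.INTER_CUBIC))
E
```

```text
R 105.47788910474112
L 121.15487405651743
15.85 [-0.01  0.34 -0.77]
time: 17.35
position: [602.4, 5.9, 176.7]
orientation: [-0.0, 0.798, 0.603, 0.0]
wrist_force: [0.1, -0.6, -0.8]
grip_width: 85.2
R 105.42043587903339
L 121.13316472781868
17.4 [-0.38  0.26 -0.49]
time: 18.9
position: [602.4, 5.9, 176.7]
orientation: [-0.0, 0.798, 0.603, 0.0]
wrist_force: [1.0, -0.1, -0.0]
grip_width: 85.4
R 105.3981166713679
L 121.15631702059139
18.95 [ 0.08 -0.52 -0.31]
```

View pics/s12.png

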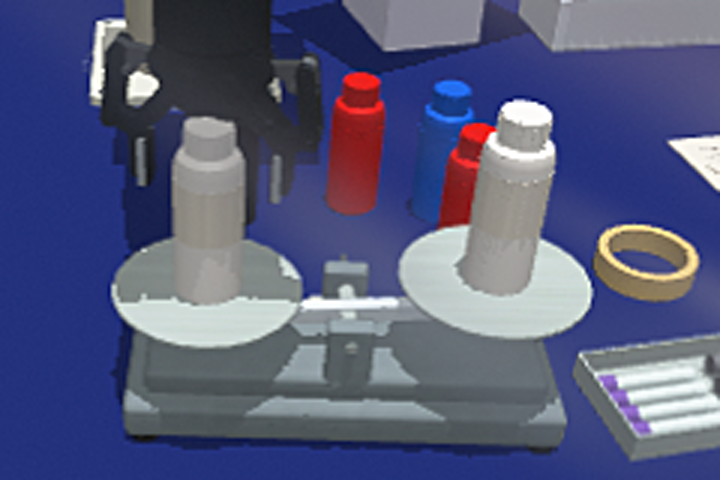

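View pics/t12.png

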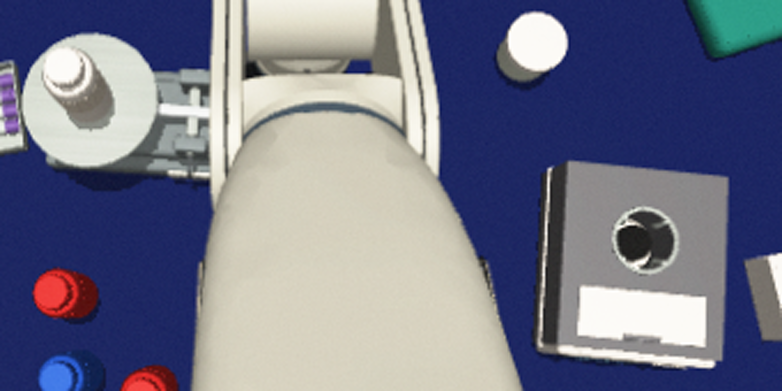

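At rest for 3 s: R at 105.4 and L at 121.1 mm, so pan R is down on its stop. B is the heavier, which agrees with the wrist weight (about 2.9 N against 1.9 N). I'll regrip B and lift slowly so that A's pan sinks gently.

```bash
python3 -m jog '[{"offset":[0,0,0],"angular":[0,0,0],"grip":0.75},{"offset":[0,0,0],"angular":[0,0,0],"grip":0.65},{"offset":[0,0,0],"angular":[0,0,0],"grip":0.55},{"offset":[0,0,0],"angular":[0,0,0],"grip":0.4},{"offset":[0,0,0],"angular":[0,0,0],"grip":0.4},{"offset":[0,0,0],"angular":[0,0,0],"grip":0.4},{"offset":[0,0,0.008],"angular":[0,0,0],"grip":0.4},{"offset":[0,0,0.018],"angular":[0,0,0],"grip":0.4},{"offset":[0,0,0.028],"angular":[0,0,0],"grip":0.4},{"offset":[0,0,0.038],"angular":[0,0,0],"grip":0.4},{"offset":[0,0,0.048],"angular":[0,0,0],"grip":0.4},{"offset":[0,0,0.058],"angular":[0,0,0],"grip":0.4},{"offset":[0,0,0.068],"angular":[0,0,0],"grip":0.4},{"offset":[0,0,0.078],"angular":[0,0,0],"grip":0.4},{"offset":[0,0,0.088],"angular":[0,0,0],"grip":0.4},{"offset":[0,0,0.098],"angular":[0,0,0],"grip":0.4},{"offset":[0,0,0.108],"angular":[0,0,0],"grip":0.4},{"offset":[0,0,0.118],"angular":[0,0,0],"grip":0.4},{"offset":[0,0,0.128],"angular":[0,0,0],"grip":0.4},{"offset":[0,0,0.14],"angular":[0,0,0],"grip":0.4}]' 50
python3 -m jog '[{"offset":[0,0,0.04],"angular":[0,0,0],"grip":0.4},{"offset":[0,0,0.12],"angular":[0,0,0],"grip":0.4},{"offset":[0,0,0.2],"angular":[0,0,0],"grip":0.4},{"offset":[0,0,0.24],"angular":[0,0,0],"grip":0.4},{"offset":[0,0,0.24],"angular":[0,0,0],"grip":0.4},{"offset":[0,0,0.24],"angular":[0,0,0],"grip":0.4}]'
python3 m.py
python3 - <<'E'
from h import *
c=manip.camera("scene");print(manip.sense())
cv2.imwrite("pics/s13.png",cv2.resize(c["color"][60:260,240:480],None,fx=3,fy=3,interpolation=cv2.INTER_CUBIC))
E
```

```text
time: 20.72
position: [602.2, 6.0, 197.6]
orientation: [-0.0, 0.798, 0.603, -0.0]
wrist_force: [-0.2, -0.5, -2.8]
grip_width: 48.8
time: 21.22
position: [602.8, 5.9, 234.6]
orientation: [0.001, 0.798, 0.603, 0.001]
wrist_force: [1.0, 0.4, -3.1]
grip_width: 48.9
R 120.90655516286677
L 105.52601509209684
21.2667 [-0.7  -0.13 -3.74]
{'time': 21.3167, 'joints': array([-9.96219078e-03,  3.87533746e-01,  1.68008896e+00, -3.73278757e-06,
        1.07448323e+00, -1.30393420e+00]), 'qd': array([-4.82955344e-04,  9.60257948e-03,  5.09700037e-03, -4.62147946e-06,
       -1.10099496e-03, -1.67803796e-03]), 'tau': array([ 1.14803675e-03, -5.55320907e+01, -2.93842363e+01, -1.38557323e-03,
       -1.64994551e-02,  2.03816586e-05]), 'position': array([602.06912731,   5.90147654, 233.49073667]), 'orientation': array([-1.55432215e-04,  7.97903647e-01,  6.02784957e-01, -2.04226041e-04]), 'wrist_force': array([ 0.54783714,  0.30985895, -3.7662316 ]), 'ft_torque': array([0.04584725, 0.00647641, 0.04214895]), 'grip_width': 48.65485992029947}
```

View pics/s13.png

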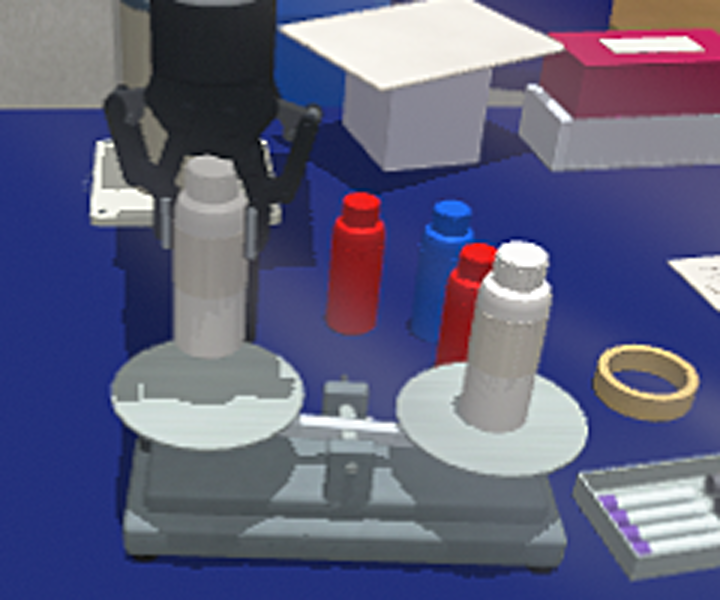

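A stands on pan L (now down) and B is held. Heading to the analyser via a viewpoint where the wrist camera sees the well.

```bash
python3 -m jog '[{"offset":[-0.01,-0.04,0],"angular":[0,0,0],"grip":0.4},{"offset":[-0.02,-0.14,0],"angular":[0,0,0],"grip":0.4},{"offset":[-0.05,-0.3,0],"angular":[0,0,0],"grip":0.4},{"offset":[-0.09,-0.52,0],"angular":[0,0,0],"grip":0.4},{"offset":[-0.13,-0.77,0],"angular":[0,0,0],"grip":0.4}]'
python3 -m jog '[{"offset":[-0.04,-0.23,0],"angular":[0,0,0],"grip":0.4},{"offset":[-0.08,-0.46,0],"angular":[0,0,0],"grip":0.4},{"offset":[-0.12,-0.69,0],"angular":[0,0,0],"grip":0.4},{"offset":[-0.15,-0.9,0],"angular":[0,0,0],"grip":0.4}]'
python3 -m jog '[{"offset":[-0.03,-0.2,0],"angular":[0,0,0],"grip":0.4},{"offset":[-0.06,-0.38,0],"angular":[0,0,0],"grip":0.4},{"offset":[-0.08,-0.52,0],"angular":[0,0,0],"grip":0.4},{"offset":[-0.1,-0.6,0],"angular":[0,0,0],"grip":0.4},{"offset":[-0.1,-0.63,0],"angular":[0,0,0],"grip":0.4},{"offset":[-0.1,-0.63,0],"angular":[0,0,0],"grip":0.4},{"offset":[-0.1,-0.63,0],"angular":[0,0,0],"grip":0.4}]'
python3 - <<'E'
from h import *
w=manip.camera("wrist");print(manip.sense()["position"])
cv2.imwrite("pics/w14.png",w["color"])
t=manip.camera("top");cv2.imwrite("pics/t14.png",t["color"])
E
```

```text
time: 21.73
position: [582.2, -110.0, 233.1]
orientation: [-0.0, 0.797, 0.604, -0.0]
wrist_force: [-0.1, -0.8, -3.1]
grip_width: 48.6
time: 22.07
position: [559.1, -246.8, 233.1]
orientation: [-0.0, 0.798, 0.603, -0.0]
wrist_force: [0.6, -0.3, -3.6]
grip_width: 48.5
time: 22.65
position: [545.3, -338.2, 233.4]
orientation: [-0.001, 0.798, 0.603, 0.0]
wrist_force: [-0.1, 0.5, -1.6]
grip_width: 48.6
[ 545.5123903  -337.90896642  233.50933353]
```

View pics/w14.png

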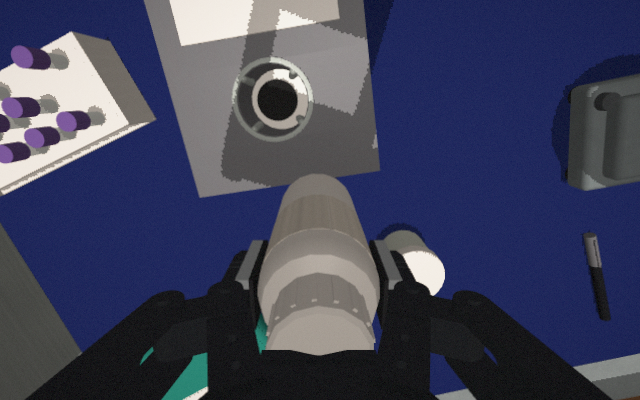

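The wrist view shows the ring of the well centred at about (272,99), partly shaded, with the rest visible inside it at (278,100).

Run:
```python
from h import *
w=manip.camera("wrist")
im=cv2.resize(w["color"][45:155,215:330],None,fx=6,fy=6,interpolation=cv2.INTER_CUBIC)
print(at_z(w,272,99,92))
np.save("w.npy",w,allow_pickle=True)
cv2.imwrite("pics/w15.png",im)
```

```text
[ 465.51747207 -356.81011705   92.        ]
```

View pics/w15.png

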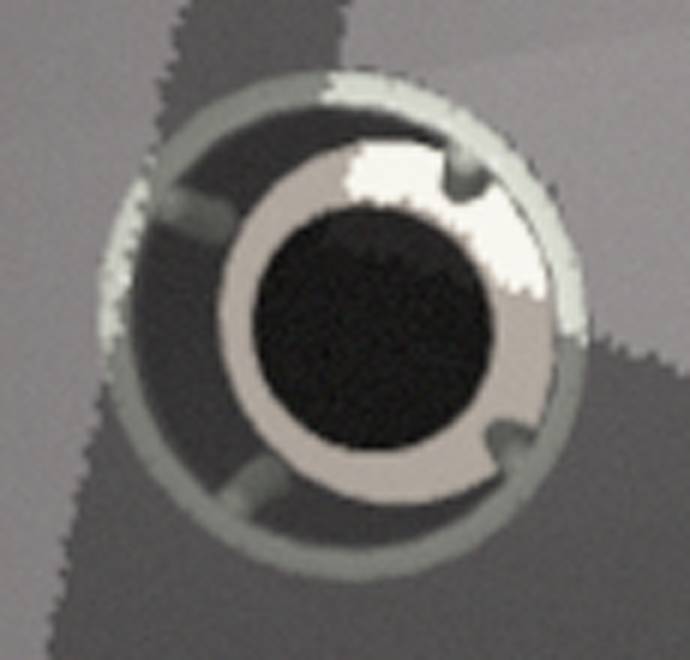

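Run:
```python
from h import *
w=np.load("w.npy",allow_pickle=True).item(); P=cloud(w)
for (x,y) in [(370,170),(420,190),(520,260),(240,320),(330,470),(520,350),(370,330),(30,300),(115,250)]:
    u=int(round(215+x/6));v=int(round(45+y/6)); print((u,v),P[v,u].round(1))
```

```text
(277, 73) [ 441.6 -352.3   32. ]
(285, 77) [ 447.4 -345.7   30.5]
(302, 88) [ 462.3 -332.1   31.5]
(255, 98) [ 458.5 -381.6   32.4]
(270, 123) [ 486.8 -374.8   32.3]
(302, 103) [ 476.5 -336.3   31.5]
(277, 100) [ 467.  -356.6   62.6]
(220, 95) [ 450.4 -398.4   92. ]
(234, 87) [ 447.6 -384.5   93. ]
```

The depth shows the rubber top of the rest at about z 62.6, some 29 mm below the deck, and the floor at 32. So contact should come at a TCP z of about 133. Well centre, corrected for the wrist camera's bias: about (466.5,-355).

```bash
python3 -m jog '[{"offset":[-0.04,-0.01,0],"angular":[0,0,0],"grip":0.4},{"offset":[-0.14,-0.03,0],"angular":[0,0,0],"grip":0.4},{"offset":[-0.28,-0.06,0],"angular":[0,0,0],"grip":0.4},{"offset":[-0.4,-0.085,0],"angular":[0,0,0],"grip":0.4},{"offset":[-0.49,-0.103,0],"angular":[0,0,0],"grip":0.4},{"offset":[-0.525,-0.11,0],"angular":[0,0,0],"grip":0.4},{"offset":[-0.525,-0.11,-0.05],"angular":[0,0,0],"grip":0.4},{"offset":[-0.525,-0.11,-0.17],"angular":[0,0,0],"grip":0.4},{"offset":[-0.525,-0.11,-0.29],"angular":[0,0,0],"grip":0.4},{"offset":[-0.525,-0.11,-0.35],"angular":[0,0,0],"grip":0.4},{"offset":[-0.525,-0.11,-0.37],"angular":[0,0,0],"grip":0.4},{"offset":[-0.525,-0.11,-0.37],"angular":[0,0,0],"grip":0.4},{"offset":[-0.525,-0.11,-0.37],"angular":[0,0,0],"grip":0.4}]'
python3 - <<'E'
from h import *
s=manip.sense();print(s["position"],s["wrist_force"])
w=manip.camera("wrist");cv2.imwrite("pics/w16.png",w["color"])
c=manip.camera("scene");cv2.imwrite("pics/s16.png",cv2.resize(c["color"][80:220,100:230],None,fx=5,fy=4,interpolation=cv2.INTER_CUBIC)[:590])
for i in range(3):
    manip.camera("top"); s=manip.sense();print(s["position"],s["wrist_force"])
E
```

```text
time: 23.88
position: [467.3, -355.7, 178.5]
orientation: [0.0, 0.798, 0.603, 0.0]
wrist_force: [0.4, -0.3, -2.9]
grip_width: 48.4
[ 467.33242083 -355.7230056   178.54228383] [ 0.38974181 -0.28706231 -2.87174041]
[ 467.32018025 -355.97630726  179.15613534] [-0.4196408  -0.28248791 -2.67028309]
[ 467.1914621  -355.91460363  179.07543766] [-0.59854632  0.3648008  -3.13334161]
[ 467.06091869 -355.85861221  178.99768931] [-0.34966992  0.62071016 -2.61022144]
```

View pics/w16.png

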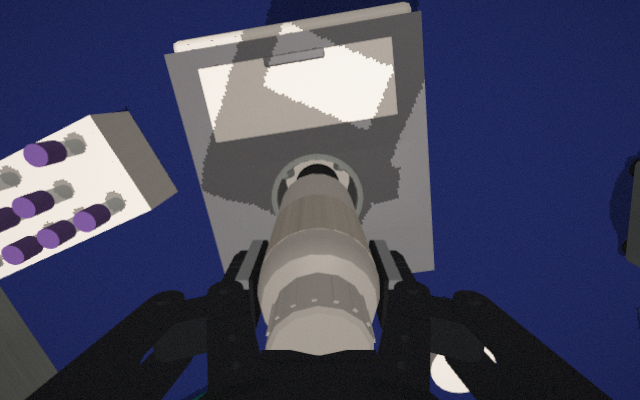

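View pics/s16.png

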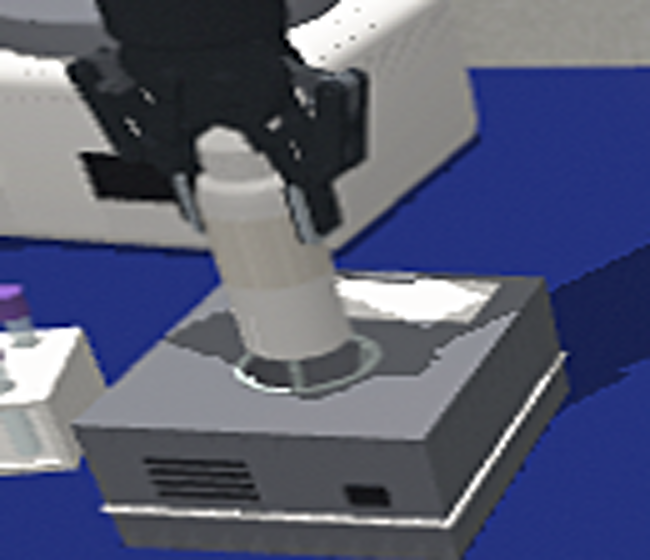

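The wrist view shows the ring (272–361, centre 316.5) symmetric about the bottle axis (318). The scene view shows B upright just above the well. Lowering into the mouth.

```bash
python3 -m jog '[{"offset":[-0.003,0.003,-0.03],"angular":[0,0,0],"grip":0.4},{"offset":[-0.003,0.003,-0.06],"angular":[0,0,0],"grip":0.4},{"offset":[-0.003,0.003,-0.09],"angular":[0,0,0],"grip":0.4},{"offset":[-0.003,0.003,-0.11],"angular":[0,0,0],"grip":0.4},{"offset":[-0.003,0.003,-0.125],"angular":[0,0,0],"grip":0.4},{"offset":[-0.003,0.003,-0.125],"angular":[0,0,0],"grip":0.4},{"offset":[-0.003,0.003,-0.125],"angular":[0,0,0],"grip":0.4}]'
python3 -m jog '[{"offset":[0,0,-0.01],"angular":[0,0,0],"grip":0.4},{"offset":[0,0,-0.02],"angular":[0,0,0],"grip":0.4},{"offset":[0,0,-0.03],"angular":[0,0,0],"grip":0.4},{"offset":[0,0,-0.03],"angular":[0,0,0],"grip":0.4}]' 70
```

```text
time: 24.72
position: [466.1, -355.1, 159.2]
orientation: [-0.0, 0.798, 0.603, -0.0]
wrist_force: [0.2, 0.4, -2.9]
grip_width: 48.7
time: 25.05
position: [466.1, -355.0, 154.7]
orientation: [-0.0, 0.798, 0.603, -0.0]
wrist_force: [0.1, 0.4, -2.0]
grip_width: 48.1
```

```bash
python3 -m jog '[{"offset":[0,0,-0.01],"angular":[0,0,0],"grip":0.4},{"offset":[0,0,-0.02],"angular":[0,0,0],"grip":0.4},{"offset":[0,0,-0.03],"angular":[0,0,0],"grip":0.4},{"offset":[0,0,-0.03],"angular":[0,0,0],"grip":0.4}]'
python3 -m jog '[{"offset":[0,0,-0.01],"angular":[0,0,0],"grip":0.4},{"offset":[0,0,-0.02],"angular":[0,0,0],"grip":0.4},{"offset":[0,0,-0.03],"angular":[0,0,0],"grip":0.4},{"offset":[0,0,-0.03],"angular":[0,0,0],"grip":0.4}]'
python3 -m jog '[{"offset":[0,0,-0.01],"angular":[0,0,0],"grip":0.4},{"offset":[0,0,-0.02],"angular":[0,0,0],"grip":0.4},{"offset":[0,0,-0.02],"angular":[0,0,0],"grip":0.4}]'
```

```text
time: 25.38
position: [466.3, -355.2, 150.2]
orientation: [0.0, 0.798, 0.603, 0.0]
wrist_force: [1.1, -0.5, -2.5]
grip_width: 48.6
time: 25.72
position: [466.7, -355.5, 146.4]
orientation: [0.001, 0.798, 0.603, 0.0]
wrist_force: [0.7, -0.7, 1.0]
grip_width: 48.2
time: 25.97
position: [466.7, -355.6, 143.4]
orientation: [0.001, 0.798, 0.603, 0.0]
wrist_force: [1.4, -1.7, 1.2]
grip_width: 48.5
```

```bash
python3 -m jog '[{"offset":[0,0,-0.007],"angular":[0,0,0],"grip":0.4},{"offset":[0,0,-0.013],"angular":[0,0,0],"grip":0.4},{"offset":[0,0,-0.013],"angular":[0,0,0],"grip":0.4}]'
python3 -m jog '[{"offset":[0,0,-0.007],"angular":[0,0,0],"grip":0.4},{"offset":[0,0,-0.013],"angular":[0,0,0],"grip":0.4},{"offset":[0,0,-0.013],"angular":[0,0,0],"grip":0.4}]'
python3 -m jog '[{"offset":[0,0,-0.007],"angular":[0,0,0],"grip":0.4},{"offset":[0,0,-0.013],"angular":[0,0,0],"grip":0.4},{"offset":[0,0,-0.013],"angular":[0,0,0],"grip":0.4}]'
```

```text
time: 26.22
position: [466.5, -355.4, 141.2]
orientation: [0.001, 0.798, 0.603, 0.0]
wrist_force: [1.7, -1.7, 0.5]
grip_width: 48.2
time: 26.47
position: [466.2, -355.1, 138.9]
orientation: [0.0, 0.798, 0.603, -0.0]
wrist_force: [0.5, -1.3, 1.6]
grip_width: 48.2
time: 26.72
position: [466.1, -355.1, 136.8]
orientation: [-0.0, 0.798, 0.603, -0.0]
wrist_force: [1.6, -1.3, 1.8]
grip_width: 48.2
```

Run:
```python
from h import *
for i in range(2):
    w=manip.camera("wrist"); s=manip.sense(); print(s["position"],s["wrist_force"])
cv2.imwrite("pics/w17.png",w["color"])
c=manip.camera("scene");cv2.imwrite("pics/s17.png",cv2.resize(c["color"][80:220,100:230],None,fx=4,fy=4,interpolation=cv2.INTER_CUBIC))
```

```text
[ 466.08294236 -355.09172632  136.7773155 ] [ 0.63811109 -0.95499121  1.14584088]
[ 466.09305133 -355.04663403  136.77380562] [ 0.33526649 -0.844233    1.31189613]
```

View pics/s17.png

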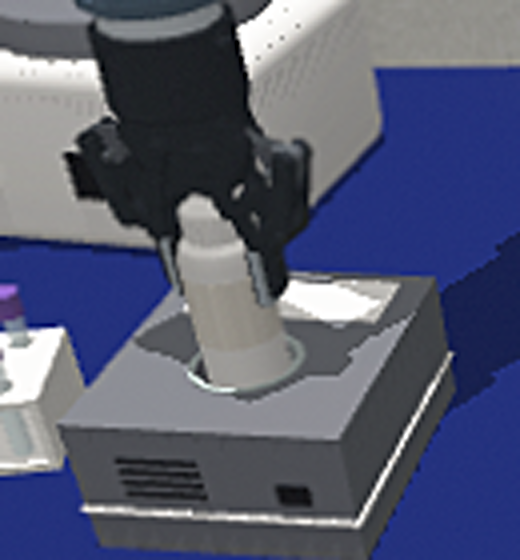

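View pics/w17.png

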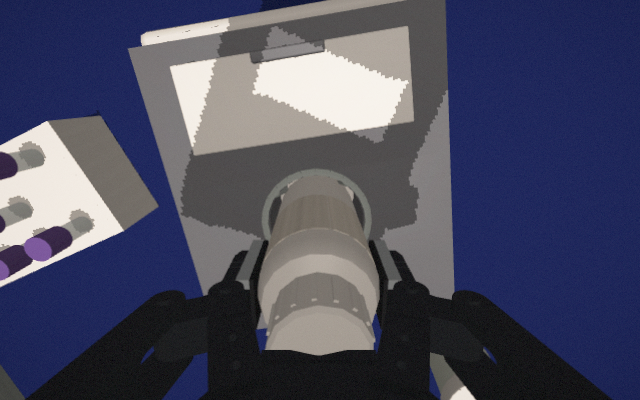

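The bottle is in the well, upright and not slipping in the grip. The foot is at about z 66, and the rest is expected at about 62.6. Now fine steps, feeling for the stiff spring.

```bash
python3 -m jog '[{"offset":[0,0,-0.005],"angular":[0,0,0],"grip":0.4},{"offset":[0,0,-0.01],"angular":[0,0,0],"grip":0.4},{"offset":[0,0,-0.01],"angular":[0,0,0],"grip":0.4}]'
python3 -m jog '[{"offset":[0,0,-0.005],"angular":[0,0,0],"grip":0.4},{"offset":[0,0,-0.005],"angular":[0,0,0],"grip":0.4}]'
python3 -m jog '[{"offset":[0,0,-0.005],"angular":[0,0,0],"grip":0.4},{"offset":[0,0,-0.005],"angular":[0,0,0],"grip":0.4}]'
```

```text
time: 27.12
position: [466.2, -355.1, 135.5]
orientation: [-0.0, 0.798, 0.603, -0.0]
wrist_force: [1.2, -1.4, 2.6]
grip_width: 48.2
time: 27.28
position: [466.1, -355.1, 134.7]
orientation: [-0.0, 0.798, 0.603, -0.0]
wrist_force: [1.1, -0.6, 2.6]
grip_width: 48.2
time: 27.45
position: [466.2, -355.1, 134.0]
orientation: [-0.0, 0.798, 0.603, -0.0]
wrist_force: [1.7, -1.2, 2.2]
grip_width: 48.3
```

```bash
python3 -m jog '[{"offset":[0,0,-0.005],"angular":[0,0,0],"grip":0.4},{"offset":[0,0,-0.005],"angular":[0,0,0],"grip":0.4}]'
python3 -m jog '[{"offset":[0,0,-0.003],"angular":[0,0,0],"grip":0.4},{"offset":[0,0,-0.003],"angular":[0,0,0],"grip":0.4}]'
python3 -m jog '[{"offset":[0,0,-0.003],"angular":[0,0,0],"grip":0.4},{"offset":[0,0,-0.003],"angular":[0,0,0],"grip":0.4}]'
```

```text
time: 27.62
position: [466.2, -355.1, 133.2]
orientation: [-0.0, 0.798, 0.603, -0.0]
wrist_force: [1.4, -2.1, 1.0]
grip_width: 48.2
time: 27.78
position: [466.2, -355.1, 132.8]
orientation: [-0.0, 0.798, 0.603, -0.0]
wrist_force: [1.3, -1.7, 3.0]
grip_width: 47.8
time: 27.95
position: [466.2, -355.1, 132.5]
orientation: [0.0, 0.798, 0.603, 0.0]
wrist_force: [0.9, -0.0, 3.7]
grip_width: 48.2
```

```bash
cat > f.py <<'E'
from h import *
f=[]
for i in range(4):
    manip.camera("top"); s=manip.sense(); f.append(s["wrist_force"][2])
print('Fz',np.mean(f).round(2),np.round(f,1),'z',s["position"][2].round(2))
E
python3 f.py
python3 -m jog '[{"offset":[0,0,-0.003],"angular":[0,0,0],"grip":0.4},{"offset":[0,0,-0.003],"angular":[0,0,0],"grip":0.4}]'
python3 f.py
python3 -m jog '[{"offset":[0,0,-0.003],"angular":[0,0,0],"grip":0.4},{"offset":[0,0,-0.003],"angular":[0,0,0],"grip":0.4}]'
python3 f.py
```

```text
Fz 3.78 [3.4 4.6 3.9 3.2] z 132.48
time: 28.32
position: [466.3, -355.2, 132.2]
orientation: [0.0, 0.798, 0.603, 0.0]
wrist_force: [0.4, 0.4, 5.0]
grip_width: 48.2
Fz 5.08 [4.6 5.4 4.8 5.6] z 132.12
time: 28.68
position: [466.3, -355.2, 131.8]
orientation: [0.0, 0.798, 0.603, 0.0]
wrist_force: [0.1, -0.2, 7.0]
grip_width: 48.3
Fz 6.16 [6.2 6.3 6.4 5.8] z 131.8
```

Fz now rises by about 3.6 N/mm, which is the stiff rest. Contact came at TCP z of about 133.0, as the depth predicted, and it is now pushed in about 1.2 mm. I'll go slightly more, then release.

```bash
python3 -m jog '[{"offset":[0,0,-0.003],"angular":[0,0,0],"grip":0.4},{"offset":[0,0,-0.003],"angular":[0,0,0],"grip":0.4}]'
python3 f.py
```

```text
time: 29.05
position: [466.4, -355.2, 131.5]
orientation: [0.0, 0.798, 0.603, 0.0]
wrist_force: [0.3, -0.1, 6.9]
grip_width: 48.4
Fz 7.24 [6.6 7.9 7.5 7. ] z 131.5
```

About 1.5 mm in, so I'm releasing and backing straight up.

```bash
python3 -m jog '[{"offset":[0,0,0],"angular":[0,0,0],"grip":0.4},{"offset":[0,0,0],"angular":[0,0,0],"grip":0.56},{"offset":[0,0,0],"angular":[0,0,0],"grip":0.62},{"offset":[0,0,0],"angular":[0,0,0],"grip":0.75},{"offset":[0,0,0],"angular":[0,0,0],"grip":0.9},{"offset":[0,0,0],"angular":[0,0,0],"grip":1},{"offset":[0,0,0],"angular":[0,0,0],"grip":1},{"offset":[0,0,0],"angular":[0,0,0],"grip":1}]' 25
python3 - <<'E'
from h import *
w=manip.camera("wrist");s=manip.sense(); print(s["position"],s["wrist_force"],s["grip_width"])
cv2.imwrite("pics/w18.png",w["color"])
E
```

```text
time: 29.92
position: [466.1, -355.1, 130.9]
orientation: [-0.0, 0.798, 0.603, -0.0]
wrist_force: [0.1, -0.4, 0.2]
grip_width: 85.3
[ 466.14698117 -355.06736709  130.99382821] [ 0.27088829 -0.95987376  0.07700788] 85.67703284239464
```

View pics/w18.png

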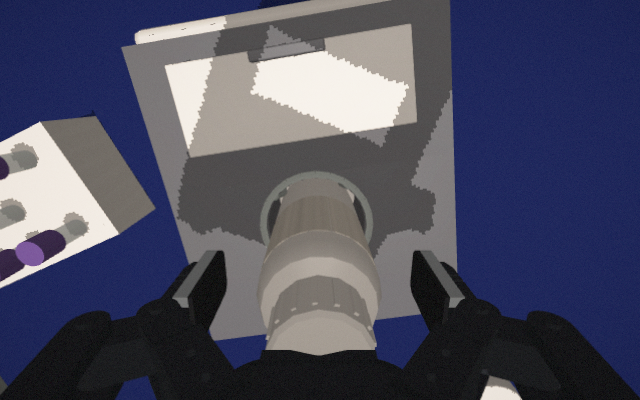

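Released, with the fingers clear on both sides. Backing up and checking seat height and uprightness.

```bash
python3 -m jog '[{"offset":[0,0,0.03],"angular":[0,0,0],"grip":1},{"offset":[0,0,0.12],"angular":[0,0,0],"grip":1},{"offset":[0,0,0.28],"angular":[0,0,0],"grip":1},{"offset":[0,0,0.46],"angular":[0,0,0],"grip":1},{"offset":[0,0,0.64],"angular":[0,0,0],"grip":1},{"offset":[0,0,0.78],"angular":[0,0,0],"grip":1},{"offset":[0,0,0.8],"angular":[0,0,0],"grip":1},{"offset":[0.1,0.04,0.8],"angular":[0,0,0],"grip":1},{"offset":[0.3,0.1,0.8],"angular":[0,0,0],"grip":1},{"offset":[0.5,0.15,0.8],"angular":[0,0,0],"grip":1},{"offset":[0.6,0.18,0.8],"angular":[0,0,0],"grip":1},{"offset":[0.6,0.18,0.8],"angular":[0,0,0],"grip":1},{"offset":[0.6,0.18,0.8],"angular":[0,0,0],"grip":1}]'
python3 - <<'E'
from h import *
np.set_printoptions(precision=2,suppress=True)
w=manip.camera("wrist");t=manip.camera("top");c=manip.camera("scene")
cv2.imwrite("pics/w19.png",w["color"]);cv2.imwrite("pics/t19.png",t["color"]);cv2.imwrite("pics/s19.png",c["color"])
for n,k in (("w",w),("t",t),("s",c)):
    P=cloud(k).reshape(-1,3); q=P[(np.hypot(P[:,0]-466,P[:,1]+355)<25)]; q=q[(q[:,2]>190)&(q[:,2]<205)]
    if len(q)>10: print(n,len(q),'top z',np.median(q[:,2]),cv2.minEnclosingCircle(q[:,:2].astype(np.float32)))
    if n!="t" and len(q)>10:
        A=np.c_[q[:,:2]-q[:,:2].mean(0),np.ones(len(q))]; print(' slope',np.linalg.lstsq(A,q[:,2],rcond=None)[0])
E
python3 m.py
```

```text
time: 31.05
position: [556.3, -327.1, 249.5]
orientation: [-0.001, 0.797, 0.604, -0.001]
wrist_force: [-0.4, 0.5, -0.5]
grip_width: 85.7
w 2811 top z 196.3948746953214 ((466.59637451171875, -354.9767761230469), 17.871828079223633)
 slope [ -0.01  -0.04 196.24]
t 209 top z 197.0937030784962 ((465.182373046875, -351.69293212890625), 18.072202682495117)
s 111 top z 195.8846613344816 ((469.08404541015625, -353.332763671875), 17.976778030395508)
 slope [ -0.1   -0.05 195.07]
R 120.97820616443813
L 105.57712366647608
31.25 [-0.82  0.13  0.28]
```

View pics/w19.png

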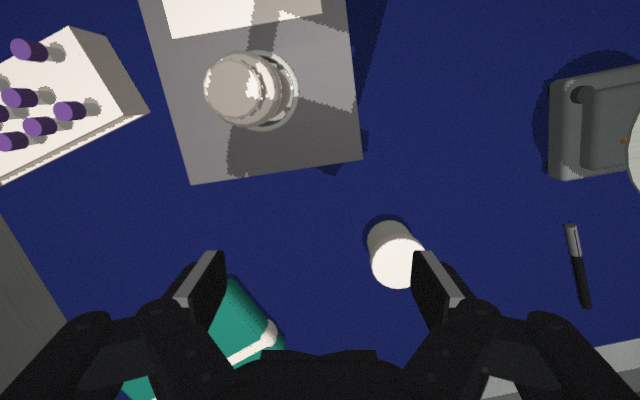

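View pics/s19.png

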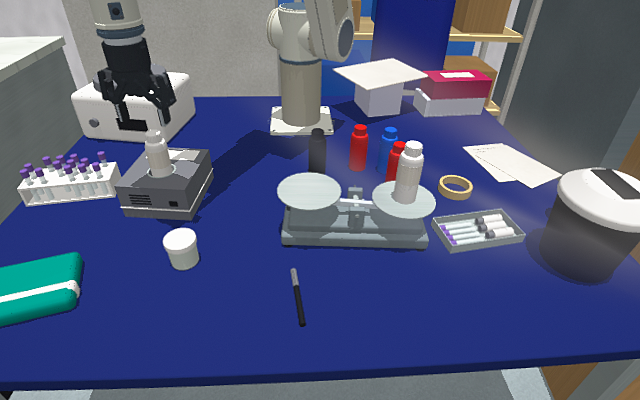

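B's cap top is at about 196.4, so the foot is at about 61.4, roughly 1 mm below the contact height. I'll check its tilt against the deck plane in the same wrist image.

Run:
```python
from h import *
np.set_printoptions(precision=3,suppress=True)
w=manip.camera("wrist");P=cloud(w)
def sl(q):
    A=np.c_[q[:,:2]-q[:,:2].mean(0),np.ones(len(q))]; return np.linalg.lstsq(A,q[:,2],rcond=None)[0],len(q)
F=P.reshape(-1,3)
d=F[(abs(F[:,2]-92)<3)&(F[:,0]>380)&(F[:,0]<540)&(F[:,1]>-430)&(F[:,1]<-290)]; print('deck',sl(d))
q=F[np.hypot(F[:,0]-466.6,F[:,1]+355)<13]; q=q[(q[:,2]>192)&(q[:,2]<201)]; print('cap',sl(q))
s=manip.camera("scene");cv2.imwrite("pics/s20.png",cv2.resize(s["color"][115:220,105:225],None,fx=5,fy=5,interpolation=cv2.INTER_CUBIC))
```

```text
deck (array([-0.006,  0.001, 92.411]), 21539)
cap (array([ -0.004,  -0.014, 196.582]), 1616)
```

View pics/s20.png

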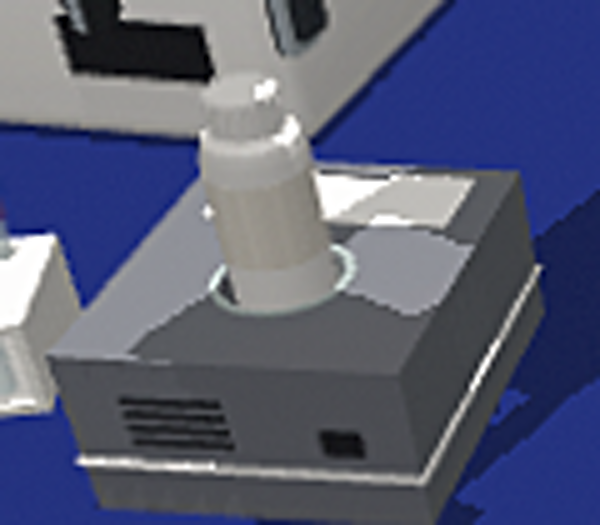

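The tilt is below 1°. B is seated, A stands on pan L, nothing else has moved, and the arm is clear. Handing in.

Run:
```python
from rig import manip
print(manip.sense()["time"]); print(manip.job_done())
```

```text
31.35
the job is handed in; nothing more can be done
None
```

The heavier bottle is loaded in the analyser well and the lighter one still stands on its pan. I handed the job in at 31.35 s, and it reports no verdict.

- **Weighing:** Bottle A (the +y one) went on the left pan and B on the right pan. With both released, the beam rested on its stop for 3 s, with the right pan at 105.4 mm and the left at 121.1 mm, so B is heavier. The wrist force agreed: about 2.9 N for B against 1.9 N for A.
- **Loading:** I lifted B slowly so that A's pan sank gently, then pressed B into the well. From a TCP height of about 133.0 mm the force rose by about 3.6 N/mm. I pushed the rest in about 1.5 mm before releasing, well under the 3 mm limit.
- **Last checks:** B's cap top read 196.2–196.6 mm, which puts the foot about 1 mm below first contact, so it still bears on the rest. B leans less than 1°. A was upright on the lowered left pan, the bystanders looked unmoved, and the arm was touching nothing.
- **Disagreements:** The camera positions differed by 3 to 6 mm, so I corrected them with the measured grasp positions. Friction from the spring fingers felt lower, about 4–5 N, than the 6 to 14 N given. The overhead view alone put the cap 5 mm off the well centre, which the other two cameras did not bear out.

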